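# Clip a slide carrier into the viewing stage

## Robot

A 6-joint arm with a two-finger parallel gripper is mounted at the origin on a cart in front of the work surface, level with it; the furniture and walls round the work are solid. World frame = base frame: x ahead of the robot, y to its left, z up, the work surface at z = 0. Lengths are in m, angles in rad, forces in N, time in s.
With the tool pointing down it reaches from about 0.3 to 0.875 m from the base axis. Payload 6.4 kg.
Tool frame: the origin (TCP) lies at the very end of the fingers, on their centre line; the grasp point (between the pads) lies tcp_to_grasp behind it (tcp_to_grasp is the distance from the TCP to the grasp point, in m); z points along the fingers, y is the direction in which the jaws open and shut (so a half turn about z gives the same grasp; the last joint's range is limited). The gripper opens to 85 mm and grips with 20 to 120 N. Pads are 22 mm wide; open, the fingers measure 114 mm over their backs; the gripper's body (76 mm by 85 mm) begins 54 mm behind the grasp point. The pads swing forward as they close: fully open they stand 13 mm farther back than shut.
Start: joints at [-1.396, 0.181, 1.607, -0, 1.354, -0.206], TCP at [0.214, -0.534, 0.208] pointing down, gripper open.
Joint ranges: [-2.99, 2.99], [-0.89, 2.07], [0.3, 2.58], [-1.14, 4.28], [0, 2.63], [-3.12, 3.12]. Speed limits (rad/s): [2.57, 2.57, 3.01, 3.14, 3.14, 3.14].

## Interface

Orientations are given as a unit quaternion [w, x, y, z].
In Python, from bench import get_obs, camera, hand_in, tcp_to_grasp gives the robot as it stands.
- The arm moves only by the shell command python3 -m inch 'ROWS' [OPENING]. ROWS is JSON, a list of rows, each an object with "delta_pos": the shift along the tool's x, y, z in cm, a list of three; "rotation": the turn, a rotation vector about the tool's x, y, z in rad, a list of three. In form: [{"delta_pos": [x, y, z], "rotation": [rx, ry, rz]}, ...]. A call has 1 to 10 rows; each row shifts and turns the commanded pose from where the row before left it, along the tool's axes as they then stand; what a row does not reach is not made up. A row lasts 1/10 s, in which the tool goes at most 50 mm and 8.59 degrees, less where a joint would pass 70% of its speed; a pose out of reach is approached as far as the arm can. A call is refused whole if a number of a shift passes 5 or a number of a turn 0.15, either way. A call with a gripper value outside its range is refused whole. OPENING is the finger opening in cm, from 0 to 8.54, set as the call begins (- or left out, the last holds). The fingers move at their own pace and stop on an object; the grip force is fixed at half the most. Time passes only in rows, so rows that do not move let the fingers close. It gives the time, the measured TCP pose, the force and the opening at its end, in the units of the state.
- get_obs(): the state, without advancing time (a new reading comes with each control period).
- camera(name): name is "scene" or "top"; returns a dict with "color" (480x640x3 uint8, red, green, blue), "vfov" (degrees; the focal length in pixels is half the picture's height over the tangent of half this angle, whatever the lens; pixels are square), "cx", "cy" (the principal point, pixels), "k1" (the pictures are not rectified: a ray, as slopes to the right and down, at radius r is drawn at 1 + k1 r^2 times it, then the intrinsics apply), "eye" and "orientation" of the camera in the world. Camera axes: x right, y down, z forward; pixel columns grow to the right and rows downward; lengths in m; the calibration is good to about 2 mm. A picture is of the moment at which its call begins. There is no depth.
- hand_in(): hands the job in, once; it reports no verdict.
The state is a dict: "time_s": time; "q": joint angles; "dq": joint speeds; "joint_efforts": joint torques, N m; "eef_pos": TCP position; "eef_rot": TCP orientation; "wrist_force": force on the tool from outside, world axes, zero at the start; "torque": the same for the moment, N m; "opening": opening from 0.0 (shut) to 1.0 (fully open).
Only numpy, scipy, OpenCV 4.12 (cv2) and the standard library are available. Lean on these libraries where they do the work, as an engineer would, in place of code of your own. Each camera call takes 0.05 s, during which the arm holds its last target.

## Task

Take the slide carrier by its grip block, lay it flat on the viewing stage with its round front bar facing the spring clips, and slide it between the guide rails under both clips until they ride up over the bar, snap down behind it and the carrier is home. Feel for the end stop and do not force the carrier against it; let go and leave the carrier clipped in. Leave the other things on the bench undisturbed.

Things in the scene. Friction and masses are not known exactly. Their poses are not given: they have to be found in the camera images.
- stage: Viewing stage, a low grey light box fixed to the bench, 190 (x) x 100 (y) x 30 mm. Origin at the centre of its underside; +x is the direction in which carriers are pushed in, z up; flat top at z = 30 mm. A clip head at the far end carries a rigid end stop and two spring clips. Keep the push on clips and stop well below 25 N.
- guide_mouth (a point): Start of the two steel guide rails: on the stage's centre line and top surface, at stage x = 24 mm; axes as the stage's. Rails are 8 mm high and run 66 mm on in +x, inner faces 60 mm apart; over the 16 mm before this point they flare out to 78 mm.
- clip_bed: Bed of the clip head (carries stop and clips). Origin: middle of the head's setting range, on the stage's centre line and top, at stage x = 56 mm. The head is clamped anywhere within 10 mm either way along x, which no reading gives: the stop face (50 mm wide, 10 mm high) lies from x = 46 to 66 mm and holds fast when pushed. Clip noses, at y = +/-14 mm, stand 12.5 mm before the stop face; their upturned lips reach 14 mm farther forward.
- carrier_center (a point): Centre of the slide carrier (half-way through its plate, 2.5 mm above its underside): a loose, polished, easily sliding aluminium frame 100 (x) x 56 (y) x 5 mm with a glass window, about 0.08 kg, lying at the start on a flat rest board 14 mm high. +x towards the front bar, z up. The front bar lies across the front end, 9 mm in diameter, centred at x = +45.5 mm; front end at x = +50 mm, tail at -50 mm. Home: front end at the stop face.
- carrier_grip (a point): Grip point of the carrier: a black upright block at the tail, 12 mm thick (x) and 30 mm wide (y), from 5 to 36 mm above the carrier's underside. This point is on its centre, 22 mm above the underside and 40 mm behind the carrier's centre; axes as the carrier's.
- clip_left (a joint): Spring clip left (+y) of the stage's centre line. Value: lift angle (rad): 0 at rest (nose 3 mm above the stage top), about 0.06 with its nose on the carrier's plate, 0.17 on top of the front bar. The spring presses with 0.9 N on the plate, 1.5 N on the bar. Riding up, both together resist by about 4 to 10 N along x, which drops as they snap down; the rigid stop follows 1 to 2 mm later.
- clip_right (a joint): Spring clip right (-y) of the stage's centre line. Value: lift angle (rad): 0 at rest (nose 3 mm above the stage top), about 0.06 with its nose on the carrier's plate, 0.17 on top of the front bar. The spring presses with 0.9 N on the plate, 1.5 N on the bar. Riding up, both together resist by about 4 to 10 N along x, which drops as they snap down; the rigid stop follows 1 to 2 mm later.
- wax_tin_blue: Bystander, leave alone: blue-and-white round wax tin, 69 mm across, 25 mm high. Origin at the centre of its underside.
- die_block: Bystander, leave alone: beige stone block 51 x 56 x 27 mm. Origin at the centre of its underside.
- study_model: Bystander, leave alone: pale blue dental study model 84 x 75 x 39 mm. Origin at the centre of its underside.
- steel_tin: Bystander, leave alone: round grey steel tin, 70 mm across, 22 mm high. Origin at the centre of its underside.
- carrier: The slide carrier as a whole; origin at the centre of its underside, axes as carrier_center.

How it is judged:
On the way, in this order (a step that is already met when the one before it is completed fails the run):
1. both clips ride up on the front bar of the carrier together (value of joint each of clip_left, clip_right above 0.125 rad and x of carrier_center in the frame of stage between -0.02 and 0.012 m and y of carrier_center in the frame of stage between -0.006 and 0.006 m), for 0.02 s.
2. both clips have snapped down behind the bar, the carrier lies flat on the stage (value of joint clip_left between 0.025 and 0.095 rad and value of joint clip_right between 0.025 and 0.095 rad and x of carrier_center in the frame of stage between -0.0065 and 0.018 m and y of carrier_center in the frame of stage between -0.005 and 0.005 m and z of carrier_center in the frame of stage between 0.03 and 0.0355 m and angle between the x axis of carrier_center and the x axis of stage, either way round below 0.08 rad and angle between carrier_center's own z axis and vertical below 0.05 rad), for 0.2 s.
At the end, for the whole second after the job is handed in: Both clips are down on the plate behind the front bar (each lift angle 0.025 to 0.095 rad), the carrier's centre is -6.5 to 18 mm along the stage's x, within 5 mm of its centre line, 30 to 35.5 mm high, in line within 0.08 rad and level within 0.05 rad; it is released and at rest (all of step 2 and contact force between the fingers and carrier below 0.1 N and linear speed of carrier below 0.01 m/s); the robot touches nothing.
It fails at once if the carrier is forced against the clips or the end stop (over 25 N) (contact force between carrier and clip_bed above 25 N).
It fails at once if the wax tin blue is moved by more than 15 mm (distance of wax_tin_blue from where it was at the start of the episode above 0.015 m).
It fails at once if the die block is moved by more than 15 mm (distance of die_block from where it was at the start of the episode above 0.015 m).
It fails at once if the study model is moved by more than 15 mm (distance of study_model from where it was at the start of the episode above 0.015 m).
It fails at once if the steel tin is moved by more than 15 mm (distance of steel_tin from where it was at the start of the episode above 0.015 m).
It also fails if it takes over 64 s, if anything falls off the work surface, if the arm or the gripper's body presses on something with over 40 N, if the wrist force passes 120 N, or if a joint passes its speed limit or range.

## Working session

There is one attempt and no reset: what is moved stays moved. The work goes in short steps, Python scripts to look and compute and a shell command to move; the robot and the scene stay as the last step left them, time stands still between calls to the robot, and variables do not carry over. Pictures are saved under pics/ and viewed, and the job is handed in when it is done.

```bash
ls; mkdir -p pics
python3 - <<'E'
from bench import get_obs,camera,tcp_to_grasp
import cv2
print(tcp_to_grasp); o=get_obs(); print(o)
for n in("scene","top"):
    c=camera(n); cv2.imwrite(f"pics/{n}0.png",c["color"][:,:,::-1]); print({k:v for k,v in c.items() if k!="color"})
E
```

```text
pics
0.0187
{'time_s': 0.0, 'q': array([-1.39632377e+00,  1.81526353e-01,  1.60800366e+00, -1.09929368e-05,
        1.35380859e+00, -2.06289974e-01]), 'dq': array([ 0.00040287,  0.00077158,  0.00068045, -0.00067587, -0.00053786,
        0.0004956 ]), 'joint_efforts': array([ 2.42842480e-04, -4.44885242e+01, -3.51330793e+01, -3.39109292e-04,
        8.95031932e-03, -1.13100347e-05]), 'eef_pos': array([ 0.21359931, -0.53321532,  0.20669455]), 'eef_rot': array([-8.72952907e-04,  9.81931559e-01,  1.89234382e-01,  8.52150106e-06]), 'wrist_force': array([-0.1257786 ,  0.25938893, -0.61661569]), 'torque': array([-0.00526187, -0.03005346,  0.01932379]), 'opening': 0.9996020986140445}
{'vfov': 43.29046498457241, 'cx': 317.42816807832605, 'cy': 243.58779823189465, 'k1': 0.055469591094159706, 'eye': array([-0.04684917, -0.95286398,  0.54749844]), 'orientation': array([-0.52410527,  0.80811217, -0.22338081,  0.14956402])}
{'vfov': 43.013112119282845, 'cx': 317.7056809996863, 'cy': 236.37521062120712, 'k1': -0.16935913024354068, 'eye': array([0.28463733, 0.00531324, 1.43779706]), 'orientation': array([ 0.07512974, -0.69304209,  0.71427692, -0.062102  ])}
```

View pics/scene0.png

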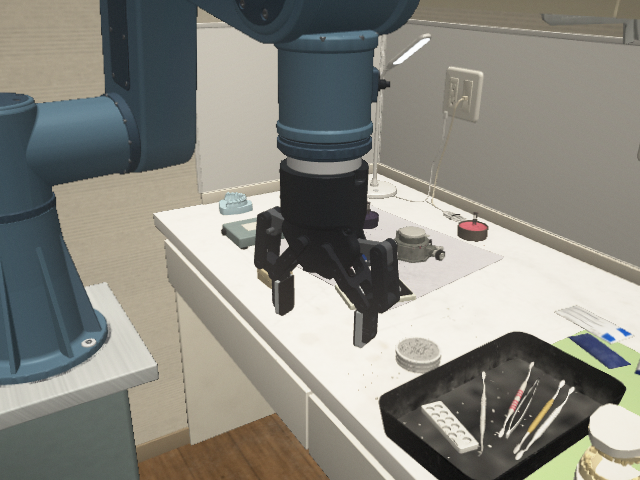

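View pics/top0.png

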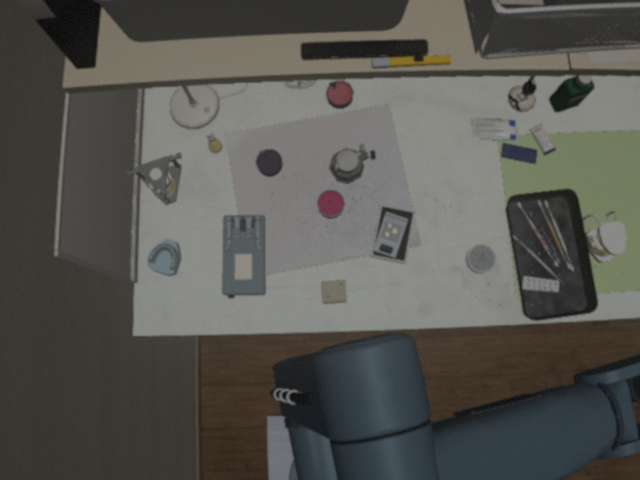

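The scene view is blocked by the arm. In the top view, the stage is at about (244,255) with its clip end up, and the carrier on its board is at about (392,234). I'll zoom in on both.

Run:
```python
import cv2,numpy as np
c=cv2.imread("pics/top0.png")
c=cv2.convertScaleAbs(c,alpha=1.4,beta=10)
a=cv2.resize(c[205:305,210:280],None,fx=5.6,fy=5.6,interpolation=cv2.INTER_CUBIC)
b=cv2.resize(c[195:275,360:430],None,fx=5.6,fy=5.6,interpolation=cv2.INTER_CUBIC)
b=cv2.copyMakeBorder(b,0,a.shape[0]-b.shape[0],0,0,cv2.BORDER_CONSTANT)
cv2.imwrite("pics/zoom0.png",np.hstack([a,b]))
```

```text
(no output)
```

View pics/zoom0.png

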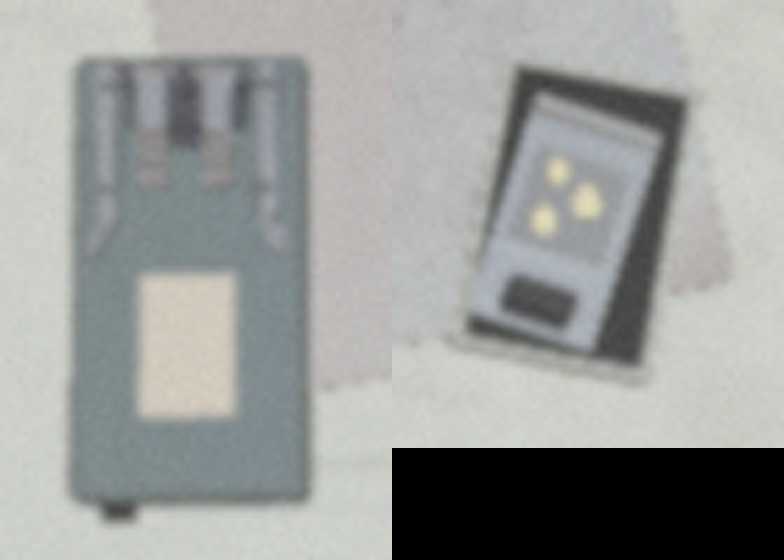

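```bash
cat > h.py <<'E'
import cv2,numpy as np
from bench import get_obs,camera,tcp_to_grasp
from scipy.spatial.transform import Rotation as R
def KD(c):
    f=240/np.tan(np.radians(c["vfov"]/2))
    return np.array([[f,0,c["cx"]],[0,f,c["cy"]],[0,0,1]]),np.array([c["k1"],0,0,0,0.])
def rot(c):
    q=c["orientation"]; return R.from_quat([q[1],q[2],q[3],q[0]]).as_matrix()
def cast(c,px,z):
    K,D=KD(c); u=cv2.undistortPoints(np.array(px,float).reshape(-1,1,2),K,D)[:,0]
    d=np.c_[u,np.ones(len(u))]@rot(c).T
    return c["eye"]+d*((z-c["eye"][2])/d[:,2])[:,None]
def proj(c,P):
    K,D=KD(c); M=rot(c).T; t=-M@c["eye"]
    return cv2.projectPoints(np.array(P,float).reshape(-1,1,3),cv2.Rodrigues(M)[0],t,K,D)[0][:,0]
E
python3 - <<'E'
from h import *
c=camera("top"); im=c["color"]; cv2.imwrite("pics/top1.png",im[:,:,::-1])
for p in [(235,285),(225,230),(240,292),(228,285),(215,285),(260,300),(375,228),(385,253),(400,250),(395,220),(388,259),(403,263)]: print(p,im[p[1],p[0]])
g=cv2.GaussianBlur(im.astype(float),(0,0),0.8)
for r in(255,275,290): print(r,g[r,216:228].astype(int).tolist(),'R',g[r,258:274].astype(int).tolist())
E
```

```text
(235, 285) [81 89 90]
(225, 230) [80 87 86]
(240, 292) [84 91 92]
(228, 285) [84 92 92]
(215, 285) [138 142 136]
(260, 300) [139 141 137]
(375, 228) [118 120 118]
(385, 253) [ 96 100 103]
(400, 250) [44 44 43]
(395, 220) [113 117 122]
(388, 259) [114 115 110]
(403, 263) [114 115 110]
255 [[140, 141, 136], [139, 140, 136], [139, 140, 136], [138, 140, 136], [138, 139, 135], [132, 133, 130], [117, 120, 117], [100, 105, 103], [88, 95, 94], [83, 91, 91], [82, 90, 90], [82, 90, 90]] R [[84, 91, 94], [83, 91, 94], [83, 91, 93], [83, 91, 93], [81, 89, 91], [81, 86, 87], [89, 92, 91], [106, 106, 105], [120, 119, 118], [126, 124, 123], [126, 125, 124], [126, 124, 124], [127, 125, 124], [127, 125, 124], [127, 125, 125], [127, 126, 125]]
275 [[139, 140, 136], [139, 140, 137], [139, 140, 137], [138, 140, 135], [133, 135, 131], [122, 124, 121], [105, 108, 106], [91, 96, 94], [84, 91, 91], [83, 90, 91], [83, 91, 92], [83, 91, 92]] R [[84, 92, 94], [83, 92, 94], [83, 92, 94], [83, 91, 93], [82, 90, 91], [81, 87, 87], [87, 90, 89], [104, 105, 103], [120, 122, 118], [129, 130, 126], [131, 132, 128], [132, 133, 129], [134, 135, 131], [136, 137, 133], [137, 138, 134], [138, 139, 135]]
290 [[138, 141, 136], [139, 141, 136], [139, 141, 136], [138, 140, 136], [133, 134, 131], [119, 121, 118], [100, 104, 102], [86, 92, 91], [82, 89, 90], [83, 90, 91], [83, 91, 92], [83, 91, 92]] R [[83, 91, 93], [83, 91, 93], [83, 91, 94], [82, 90, 93], [81, 89, 90], [80, 86, 86], [86, 89, 88], [102, 104, 102], [120, 122, 119], [132, 134, 130], [136, 138, 135], [137, 139, 135], [137, 140, 135], [137, 140, 136], [137, 139, 135], [138, 140, 136]]
```

Run:
```python
from h import *
c=camera("top"); ims=[c["color"].astype(float)]+[camera("top")["color"].astype(float) for _ in range(5)]
g=np.mean(ims,0).mean(2); np.save("g.npy",g)
import pickle; pickle.dump({k:v for k,v in c.items() if k!="color"},open("top.pkl","wb"))
def cross(p,lv):
    for i in range(len(p)-1):
        if (p[i]-lv)*(p[i+1]-lv)<=0: return i+(p[i]-lv)/(p[i]-p[i+1])
def fit(pts): 
    vx,vy,x,y=cv2.fitLine(np.float32(pts),cv2.DIST_HUBER,0,.01,.01).ravel(); return vx,vy,x,y
L=[(214+cross(g[r,214:232],112),r) for r in range(225,290)]
Rr=[(256+cross(g[r,256:274],108),r) for r in range(225,290)]
T=[(x,208+cross(g[208:225,x],(g[208:211,x].mean()+85)/2)) for x in range(228,262)]
B=[(x,285+cross(g[285:305,x],113)) for x in range(237,262)]
def w(pts,z):
    P=cast(c,pts,z)[:,:2]; return fit(P)
for n,p,z in(("L",L,.03),("R0",Rr,0),("R30",Rr,.03),("T0",T,.03),("Bz0",B,0),("Bz30",B,.03)):
    v=w(p,z); d=np.array(v[:2]); print(n,np.degrees(np.arctan2(d[1],d[0])),v[2:])
# carrier
for r in range(208,266): print(r,g[r,368:416].astype(int).tolist() if r%3==0 else "") if r%3==0 else 0
```

```text
L -0.81796664 (np.float32(0.51688564), np.float32(0.25424066))
R0 -0.57105714 (np.float32(0.53641593), np.float32(0.15532096))
R30 -0.5710423 (np.float32(0.5311625), np.float32(0.15219101))
T0 88.68681 (np.float32(0.62086177), np.float32(0.21018735))
Bz0 88.74192 (np.float32(0.4311153), np.float32(0.19799994))
Bz30 88.74213 (np.float32(0.428059), np.float32(0.19397947))
210 [123, 124, 124, 125, 125, 124, 124, 124, 124, 124, 120, 116, 112, 87, 56, 45, 41, 44, 49, 47, 45, 44, 42, 42, 45, 45, 46, 47, 52, 57, 62, 66, 75, 81, 87, 95, 102, 109, 113, 114, 114, 115, 120, 123, 124, 124, 127, 131]
213 [127, 125, 125, 124, 123, 124, 124, 123, 122, 121, 121, 118, 101, 69, 46, 43, 55, 81, 100, 107, 106, 103, 98, 89, 79, 70, 62, 52, 48, 45, 45, 43, 44, 43, 43, 45, 43, 43, 44, 45, 46, 46, 48, 58, 81, 105, 119, 125]
216 [124, 124, 124, 126, 126, 127, 127, 126, 127, 125, 122, 114, 83, 53, 44, 61, 90, 109, 112, 109, 107, 103, 101, 101, 101, 104, 108, 108, 108, 107, 103, 96, 87, 77, 68, 59, 51, 48, 45, 45, 45, 44, 45, 61, 88, 114, 128, 135]
219 [127, 127, 126, 127, 127, 128, 128, 127, 122, 118, 115, 95
[... 2968 characters left out ...]
 133, 131, 129, 127, 124, 121, 115, 112, 112, 112, 114, 113, 111, 109, 108, 109, 110, 107, 101, 92, 89, 87, 87, 83, 75, 62, 58, 56, 50, 49, 46, 47, 54, 82, 112, 127, 133, 135, 135, 137, 137, 137, 138, 137, 137]
261 [138, 139, 139, 139, 140, 139, 139, 139, 139, 140, 140, 140, 141, 141, 139, 138, 137, 133, 131, 129, 127, 125, 119, 115, 112, 112, 111, 110, 112, 114, 113, 110, 110, 109, 112, 114, 118, 123, 125, 134, 137, 137, 136, 137, 137, 137, 137, 136]
264 [137, 138, 138, 138, 138, 138, 137, 137, 138, 140, 140, 141, 141, 140, 140, 140, 140, 139, 138, 139, 139, 138, 137, 138, 137, 137, 138, 139, 139, 139, 139, 138, 134, 132, 131, 129, 129, 133, 138, 139, 137, 136, 138, 136, 137, 136, 136, 135]
```

Run:
```python
from h import *
import pickle; g=np.load("g.npy"); c=pickle.load(open("top.pkl","rb"))
def cr(f,p0,d,n,lv):  # subpix crossing along direction
    s=np.arange(0,n,.1); P=np.array(p0)+s[:,None]*np.array(d)
    v=cv2.remap(g.astype(np.float32),P[:,0].astype(np.float32)[None],P[:,1].astype(np.float32)[None],1)[0]
    k=np.where((v[:-1]-lv)*(v[1:]-lv)<=0)[0]
    return P[k[0]] if len(k) else None
def line(pts,z):
    P=cast(c,pts,z)[:,:2]; v=cv2.fitLine(np.float32(P),cv2.DIST_HUBER,0,.01,.01).ravel()
    a=np.degrees(np.arctan2(v[1],v[0])); return a,v[2:]
# right edge: start on plate at ~4px left and go right
Rt=[cr(g,(406-(r-222)*.333-4,r),(1,0),9,80) for r in range(224,255)]
Lt=[cr(g,(383-(r-219)*.36+2,r),(-1,0),6,88) for r in range(217,232)]
Fr=[cr(g,(x,215+(x-390)*.27+1),(0,-1),8,75) for x in range(387,404)]
Tl=[cr(g,(x,254+(x-385)*.3-1),(0,1),6,88) for x in range(376,394)]
print([tuple(np.round(p,1)) for p in Fr],[tuple(np.round(p,1)) for p in Tl])
for n,p,z in(("R",Rt,.019),("L",Lt,.0165),("F",Fr,.019),("T",Tl,.0165)):
    print(n,line([q for q in p if q is not None],z))
m=(g<82).astype(np.uint8); m[:, :376]=0
sub=np.zeros_like(m); sub[242:257,376:396]=m[242:257,376:396]
n,l,s,ce=cv2.connectedComponentsWithStats(sub)
k=l[249,384]; print(s[k],ce[k])
cs,_=cv2.findContours((l==k).astype(np.uint8),0,1); r=cv2.minAreaRect(cs[0]); print(r); print(cast(c,[r[0]],.04))
# rails profile
for r in (226,228,230,232,234,236): print(r,g[r,224:266].astype(int).tolist())
```

```text
[(np.float64(387.0), np.float64(211.2)), (np.float64(388.0), np.float64(211.5)), (np.float64(389.0), np.float64(211.9)), (np.float64(390.0), np.float64(212.2)), (np.float64(391.0), np.float64(212.6)), (np.float64(392.0), np.float64(212.8)), (np.float64(393.0), np.float64(213.2)), (np.float64(394.0), np.float64(213.6)), (np.float64(395.0), np.float64(214.0)), (np.float64(396.0), np.float64(214.2)), (np.float64(397.0), np.float64(214.6)), (np.float64(398.0), np.float64(214.9)), (np.float64(399.0), np.float64(215.2)), (np.float64(400.0), np.float64(215.6)), (np.float64(401.0), np.float64(216.0)), (np.float64(402.0), np.float64(216.2)), (np.float64(403.0), np.float64(216.6))] [(np.float64(376.0), np.float64(251.1)), (np.float64(377.0), np.float64(251.4)), (np.float64(378.0), np.float64(251.7)), (np.float64(379.0), np.float64(252.0)), (np.float64(380.0), np.float64(252.3)), (np.float64(381.0), np.float64(252.5)), (np.float64(382.0), np.float64(252.9)), (np.float64(383.0), np.float64(253.2)), (np.float64(384.0), np.float64(253.5)), (np.float64(385.0), np.float64(254.0)), (np.float64(386.0)
[... 1171 characters left out ...]
, 86, 95, 104, 103, 90, 82, 85, 88, 91, 92, 91, 93, 89, 83, 73, 66, 65, 65, 64, 69, 82, 89, 91, 92, 92, 88, 86, 87, 88, 90, 98, 104, 101, 92, 88, 88, 88, 82, 86, 107]
232 [85, 84, 86, 96, 105, 103, 91, 82, 85, 88, 89, 91, 93, 94, 92, 88, 84, 84, 85, 85, 84, 85, 90, 93, 93, 93, 91, 84, 82, 87, 86, 90, 98, 105, 104, 94, 89, 88, 86, 82, 86, 106]
234 [86, 85, 87, 99, 106, 104, 92, 83, 85, 87, 88, 89, 89, 89, 89, 86, 86, 88, 88, 88, 87, 88, 89, 88, 91, 90, 87, 86, 85, 87, 86, 89, 98, 107, 108, 97, 89, 87, 85, 82, 85, 107]
236 [86, 84, 87, 95, 103, 101, 92, 83, 84, 90, 94, 97, 97, 96, 95, 92, 89, 89, 88, 88, 88, 91, 98, 99, 97, 96, 93, 89, 87, 86, 85, 85, 94, 103, 105, 97, 88, 88, 87, 82, 85, 107]
```

```bash
cat >> h.py <<'E'
def tool():
    o=get_obs(); q=o["eef_rot"]; return o,R.from_quat([q[1],q[2],q[3],q[0]])
def need(P,yawx):
    "remaining shift (cm, tool axes) and turn (rotvec tool axes) to P with tool pointing down, tool x at yawx deg"
    o,r=tool(); d=r.inv().apply(np.array(P)-o["eef_pos"])*100
    t=R.from_euler('z',yawx,degrees=True)*R.from_euler('x',180,degrees=True)
    print("t",round(o["time_s"],2),"pos",o["eef_pos"].round(4),"shift cm",d.round(2),"turn",(r.inv()*t).as_rotvec().round(3),"F",o["wrist_force"].round(1),"open",round(o["opening"],3))
E
python3 - <<'E'
from h import *
import pickle; g=np.load("g.npy"); c=pickle.load(open("top.pkl","rb"))
def cen(a):
    a=np.maximum(a-90,0); return (a*np.arange(len(a))).sum()/a.sum()
L=[(225+cen(g[r,225:232]),r) for r in range(222,236)]; Rr=[(254+cen(g[r,254:261]),r) for r in range(222,236)]
for p in (L,Rr):
    P=cast(c,p,.038)[:,:2]; s=np.polyfit(P[:,0],P[:,1],1); print(np.degrees(np.arctan(s[0])),np.polyval(s,[.526,.58]),P[0])
need([.5276,-.1312,.12],69)
E
python3 -m inch '[{"delta_pos":[0,0,0],"rotation":[0,0,-0.137]},{"delta_pos":[0,0,0],"rotation":[0,0,-0.137]},{"delta_pos":[0,0,0],"rotation":[0,0,-0.137]},{"delta_pos":[0,0,0],"rotation":[0,0,-0.137]},{"delta_pos":[0,0,0],"rotation":[0,0,-0.137]},{"delta_pos":[0,0,0],"rotation":[0,0,-0.137]}]'
python3 -c "
from h import *
need([.5276,-.1312,.12],69)"
```

```text
0.18108840308026594 [0.23817454 0.23834521] [0.60217427 0.23853154]
0.9898889711789299 [0.16814061 0.16907366] [0.59983727 0.16946285]
t 0.45 pos [ 0.2137 -0.5338  0.2075] shift cm [ 44.1  -25.71   8.76] turn [-0.    -0.    -0.823] F [ 0.  -0.1  0.1] open 1.002
time_s: 1.05
eef_pos: [0.2137, -0.5338, 0.2076]
eef_rot: [0.0, 0.823, 0.568, -0.0]
wrist_force: [-0.1, 0.0, -0.5]
opening: 0.996
t 1.05 pos [ 0.2137 -0.5338  0.2076] shift cm [48.77 15.08  8.76] turn [0.    0.    0.004] F [-0.1  0.  -0.5] open 0.996
```

```bash
python3 -m inch '[{"delta_pos":[2,0.6,0],"rotation":[0,0,0]},{"delta_pos":[4,1.2,0],"rotation":[0,0,0]},{"delta_pos":[4,1.2,0],"rotation":[0,0,0]},{"delta_pos":[4,1.2,0],"rotation":[0,0,0]},{"delta_pos":[4,1.2,0],"rotation":[0,0,0]},{"delta_pos":[4,1.2,0],"rotation":[0,0,0]},{"delta_pos":[4,1.2,0],"rotation":[0,0,0]},{"delta_pos":[4,1.2,0],"rotation":[0,0,0]},{"delta_pos":[4,1.2,0],"rotation":[0,0,0]},{"delta_pos":[4,1.2,0],"rotation":[0,0,0]}]' 5.5
python3 -c "
from h import *
need([.5276,-.1312,.12],69)
c=camera('scene'); cv2.imwrite('pics/s2.png',c['color'][:,:,::-1])"
```

```text
time_s: 2.05
eef_pos: [0.4576, -0.2177, 0.2078]
eef_rot: [0.0, 0.825, 0.565, 0.0]
wrist_force: [-0.0, -0.5, 0.1]
opening: 0.644
t 2.05 pos [ 0.4576 -0.2177  0.2078] shift cm [10.6   3.38  8.79] turn [ 0.001 -0.    -0.004] F [-0.  -0.5  0.1] open 0.644
```

View pics/s2.png

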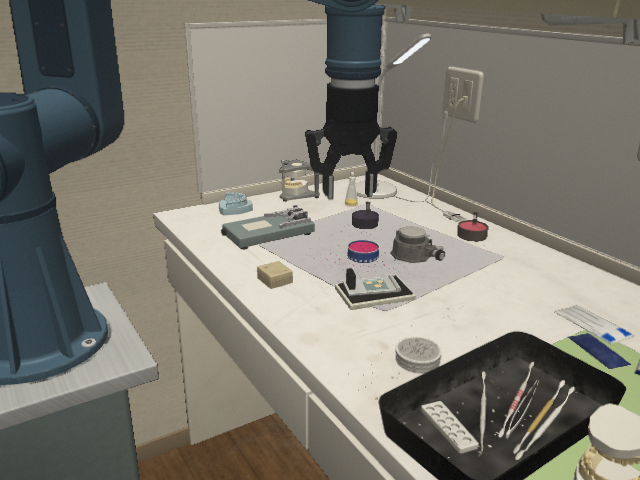

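The scene view is now clear: the carrier grip is at about (351,278) and the stage at (270,230). I'll check my estimates by projecting them into this view.

Run:
```python
from h import *
c=camera("scene"); im=c["color"][:,:,::-1].copy()
im=cv2.resize(im[190:320,210:430],None,fx=3.6,fy=3.6,interpolation=cv2.INTER_CUBIC)
def dr(P,col):
    p=((proj(c,P)-[210,190]+.5)*3.6).astype(int); cv2.polylines(im,[p.reshape(-1,1,2)],True,col,1)
S=R.from_euler('z',-.9,degrees=True).as_matrix(); T=np.array([.526,.205,0])
dr(np.array([[-.095,-.05,.03],[.095,-.05,.03],[.095,.05,.03],[-.095,.05,.03]])@S.T+T,(0,0,255))
dr(np.array([[.024,-.03,.038],[.09,-.03,.038],[.09,.03,.038],[.024,.03,.038]])@S.T+T,(0,255,0))
S=R.from_euler('z',-21,degrees=True).as_matrix(); T=np.array([.5649,-.1455,.014])
dr(np.array([[-.05,-.028,.005],[.05,-.028,.005],[.05,.028,.005],[-.05,.028,.005]])@S.T+T,(0,0,255))
dr(np.array([[-.046,-.015,.036],[-.034,-.015,.036],[-.034,.015,.036],[-.046,.015,.036]])@S.T+T,(0,255,0))
cv2.imwrite("pics/s3.png",im)
```

```text
(no output)
```

View pics/s3.png

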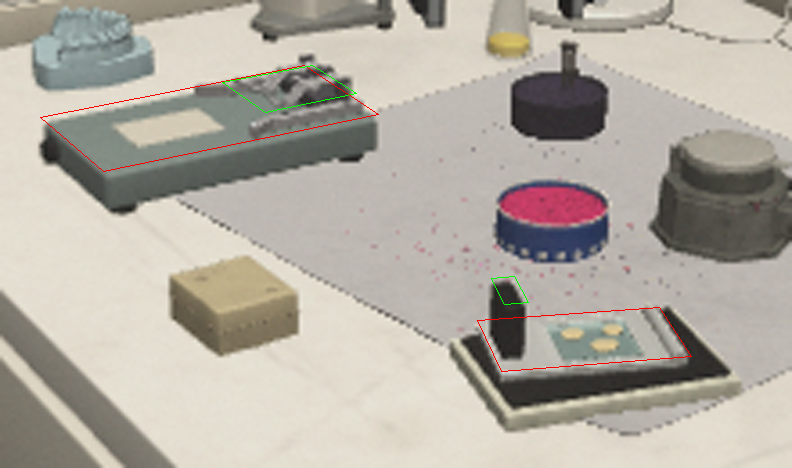

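Both views agree to within about 2 mm. I'll approach, descend and grip.

```bash
python3 -m inch '[{"delta_pos":[3,1,1],"rotation":[0,0,0]},{"delta_pos":[3,1,2],"rotation":[0,0,0]},{"delta_pos":[3,1,2],"rotation":[0,0,0]},{"delta_pos":[1.6,0.4,2],"rotation":[0,0,0]},{"delta_pos":[0,0,2],"rotation":[0,0,0]},{"delta_pos":[0,0,0],"rotation":[0,0,0]}]'
python3 -c "
from h import *
need([.5276,-.1312,.0225],69)
c=camera('scene'); cv2.imwrite('pics/s4.png',cv2.resize(c['color'][150:320,230:480,::-1],None,fx=3,fy=3))"
```

```text
time_s: 2.75
eef_pos: [0.5243, -0.1318, 0.1147]
eef_rot: [-0.003, 0.825, 0.565, -0.002]
wrist_force: [-0.6, 0.6, 0.2]
opening: 0.642
t 2.75 pos [ 0.5243 -0.1318  0.1147] shift cm [0.17 0.34 9.21] turn [-0.006 -0.001 -0.002] F [-0.6  0.6  0.2] open 0.642
```

View pics/s4.png

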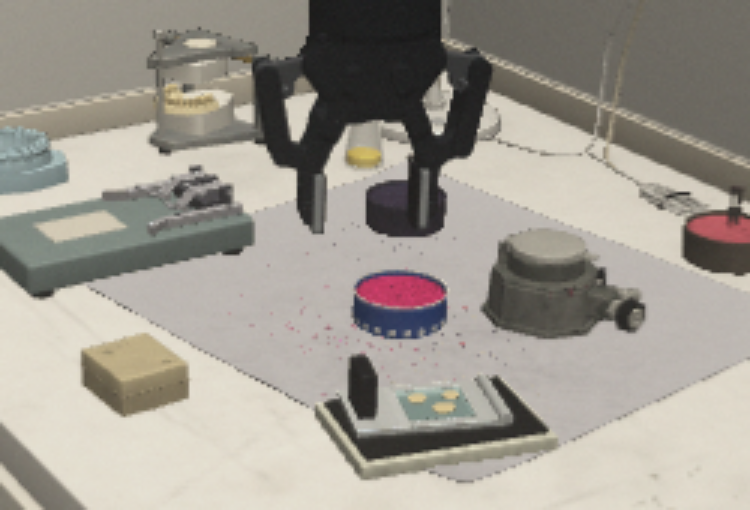

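```bash
python3 -m inch '[{"delta_pos":[0.2,0.3,1],"rotation":[0,0,0]},{"delta_pos":[0,0,2],"rotation":[0,0,0]},{"delta_pos":[0,0,2],"rotation":[0,0,0]},{"delta_pos":[0,0,1.5],"rotation":[0,0,0]},{"delta_pos":[0,0,0.5],"rotation":[0,0,0]},{"delta_pos":[0,0,0],"rotation":[0,0,0]},{"delta_pos":[0,0,0],"rotation":[0,0,0]}]'
python3 -c "
from h import *
need([.5276,-.1312,.0225],69)
c=camera('scene'); cv2.imwrite('pics/s5.png',cv2.resize(c['color'][150:320,230:480,::-1],None,fx=3,fy=3))"
```

```text
time_s: 3.5
eef_pos: [0.5308, -0.1333, 0.0484]
eef_rot: [0.001, 0.825, 0.566, 0.0]
wrist_force: [-0.0, 0.4, 0.5]
opening: 0.644
t 3.5 pos [ 0.5308 -0.1333  0.0484] shift cm [ 0.08 -0.38  2.59] turn [ 0.001  0.    -0.002] F [-0.   0.4  0.5] open 0.644
```

View pics/s5.png

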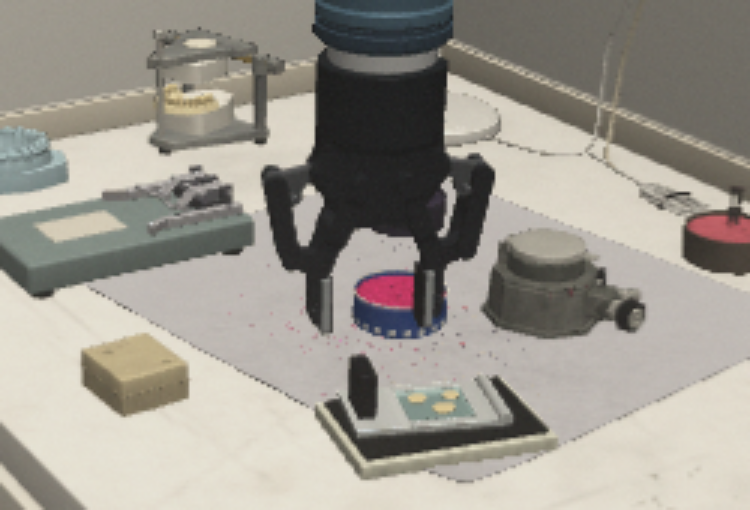

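Run:
```python
from h import *
c=camera("scene"); o,r=tool()
for s in(-.0275,0,.0275):
  for b in (0,.006,.013): 
    p=o["eef_pos"]+r.apply([0,s,-b]); print(s,b,((proj(c,p)-[230,150])*3).round(0))
im=c["color"].copy()[:,:,::-1].copy()
t=camera("top"); cv2.imwrite("pics/t5.png",cv2.resize(t["color"][180:310,300:460,::-1],None,fx=5,fy=4.5))
print(proj(t,o["eef_pos"]))
```

```text
-0.0275 0 [[326. 366.]]
-0.0275 0.006 [[326. 357.]]
-0.0275 0.013 [[326. 347.]]
0 0 [[370. 363.]]
0 0.006 [[370. 354.]]
0 0.013 [[370. 343.]]
0.0275 0 [[413. 359.]]
0.0275 0.006 [[414. 351.]]
0.0275 0.013 [[414. 340.]]
[[387.21114777 245.82103265]]
```

View pics/t5.png

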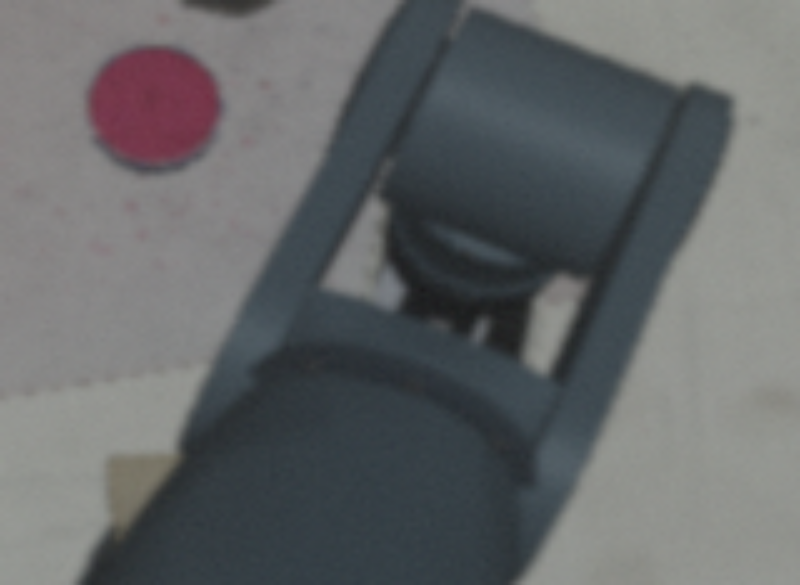

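Run:
```python
from h import *
c=camera("scene"); o,r=tool(); print(o["eef_pos"],o["q"])
im=cv2.resize(c["color"][200:310,310:430,::-1],None,fx=5.4,fy=5.4,interpolation=cv2.INTER_CUBIC)
def d(P,col): 
    p=((proj(c,P)[0]-[310,200]+.5)*5.4).astype(int); cv2.circle(im,tuple(p.tolist()),3,col,-1)
for s in(-.0275,0,.0275):
    for b in(0,.0187): d(o["eef_pos"]+r.apply([0,s,-b]),(0,255,0) if b else (0,0,255))
S=R.from_euler('z',-21,degrees=True).as_matrix(); T=np.array([.5649,-.1455,.014])
for y in(-.015,.015):
    for x in (-.046,-.034): d(S@[x,y,.036]+T,(255,0,255))
cv2.imwrite("pics/s6.png",im)
```

```text
[ 0.53080333 -0.13310793  0.04845918] [-4.62664477e-01  3.18237504e-01  1.79427515e+00  6.05720118e-06
  1.02748362e+00 -9.46576068e-02]
```

View pics/s6.png

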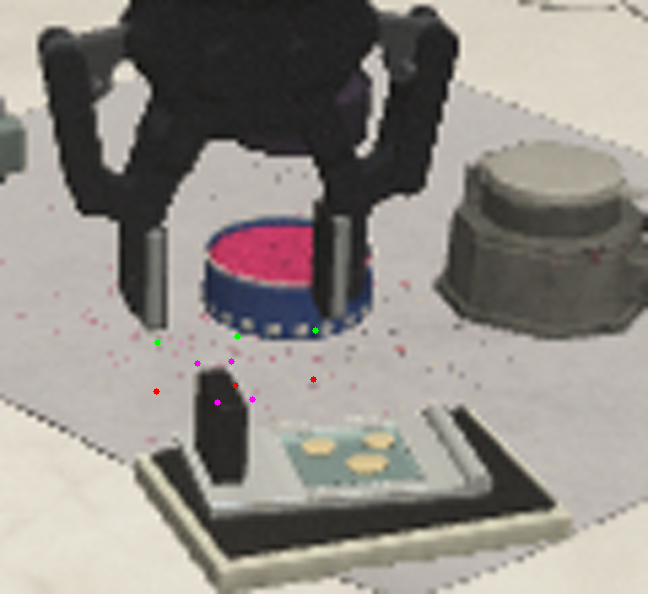

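Run:
```python
from h import *
c=camera("scene")
P=np.array([0.21359931,-0.53321532,0.20669455]); r=R.from_quat([.98193,.18923,0,-.00087])
for s in(-.0425,.0425):
    for b in(0,.013,.0187,.0317): print(s,b,proj(c,P+r.apply([0,s,-b])).round(1))
im=cv2.imread("pics/scene0.png"); cv2.imwrite("pics/s7.png",cv2.resize(im[240:370,240:420],None,fx=4.4,fy=4.4,interpolation=cv2.INTER_CUBIC))
```

```text
-0.0425 0 [[286.8 342.8]]
-0.0425 0.013 [[286.6 331.8]]
-0.0425 0.0187 [[286.6 326.9]]
-0.0425 0.0317 [[286.4 315.6]]
0.0425 0 [[356.9 373.9]]
0.0425 0.013 [[357.4 362.2]]
0.0425 0.0187 [[357.6 357.1]]
0.0425 0.0317 [[358.1 345.1]]
```

View pics/s7.png

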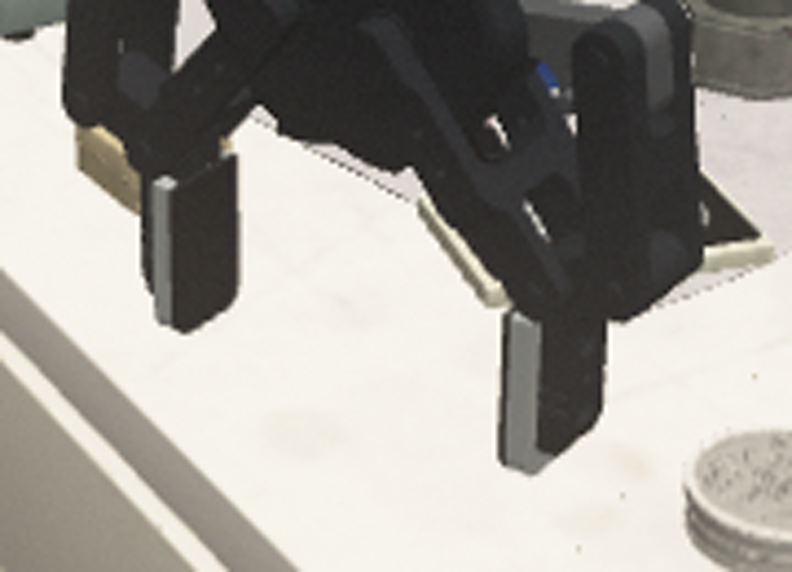

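The visible fingertips sit well behind the reported TCP, by about 27 mm here and 32 mm fully open. Before going lower I'll rise a little, shut the fingers and check where their ends really are.

```bash
python3 -m inch '[{"delta_pos":[0,0,-1.5],"rotation":[0,0,0]},{"delta_pos":[0,0,-1.5],"rotation":[0,0,0]},{"delta_pos":[0,0,0],"rotation":[0,0,0]},{"delta_pos":[0,0,0],"rotation":[0,0,0]}]'
python3 -m inch '[{"delta_pos":[0,0,0],"rotation":[0,0,0]},{"delta_pos":[0,0,0],"rotation":[0,0,0]},{"delta_pos":[0,0,0],"rotation":[0,0,0]},{"delta_pos":[0,0,0],"rotation":[0,0,0]},{"delta_pos":[0,0,0],"rotation":[0,0,0]},{"delta_pos":[0,0,0],"rotation":[0,0,0]},{"delta_pos":[0,0,0],"rotation":[0,0,0]},{"delta_pos":[0,0,0],"rotation":[0,0,0]}]' 1.2
cat > look.py <<'E'
from h import *
import sys
c=camera("scene"); o,r=tool(); print(o["eef_pos"],o["wrist_force"].round(1),o["opening"])
x0,y0,x1,y1=map(int,sys.argv[2:6]); f=780/(x1-x0)
im=cv2.resize(c["color"][y0:y1,x0:x1,::-1],None,fx=f,fy=f,interpolation=cv2.INTER_CUBIC)
for b in(0,.0187):
    p=((proj(c,o["eef_pos"]+r.apply([0,0,-b]))[0]-[x0,y0]+.5)*f).astype(int); cv2.circle(im,tuple(p.tolist()),3,(0,255,0) if b else (0,0,255),-1)
cv2.imwrite(sys.argv[1],im)
E
python3 look.py pics/s8.png 300 190 440 295
```

```text
time_s: 4.15
eef_pos: [0.531, -0.1332, 0.0788]
eef_rot: [0.001, 0.825, 0.566, 0.001]
wrist_force: [-0.4, -0.4, -0.7]
opening: 0.641
time_s: 4.95
eef_pos: [0.5302, -0.1328, 0.0776]
eef_rot: [0.0, 0.825, 0.566, -0.0]
wrist_force: [-0.2, -0.3, 0.3]
opening: 0.143
[ 0.53018228 -0.13280804  0.07759479] [0.2 0.3 0.4] 0.13832031906526063
```

View pics/s8.png

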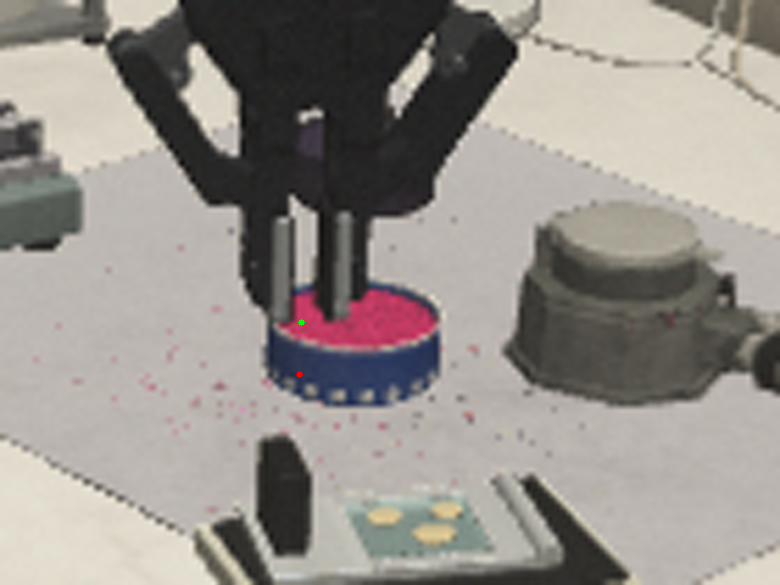

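Run:
```python
from h import *
c=camera("top"); o,r=tool(); x0,y0,f=350,190,8
im=cv2.convertScaleAbs(cv2.resize(c["color"][190:262,350:440,::-1],None,fx=f,fy=f,interpolation=cv2.INTER_CUBIC),alpha=1.8)
for b in(0,.0187,.05,.1,.15,.2,.25):
    p=((proj(c,o["eef_pos"]+r.apply([0,0,-b]))[0]-[x0,y0]+.5)*f).astype(int); print(b,p); cv2.circle(im,tuple(p.tolist()),3,(0,255,0) if b else (0,0,255),-1)
cv2.imwrite("pics/t8.png",im)
```

```text
0 [309 435]
0.0187 [315 423]
0.05 [326 402]
0.1 [344 366]
0.15 [364 328]
0.2 [385 287]
0.25 [408 241]
```

View pics/t8.png

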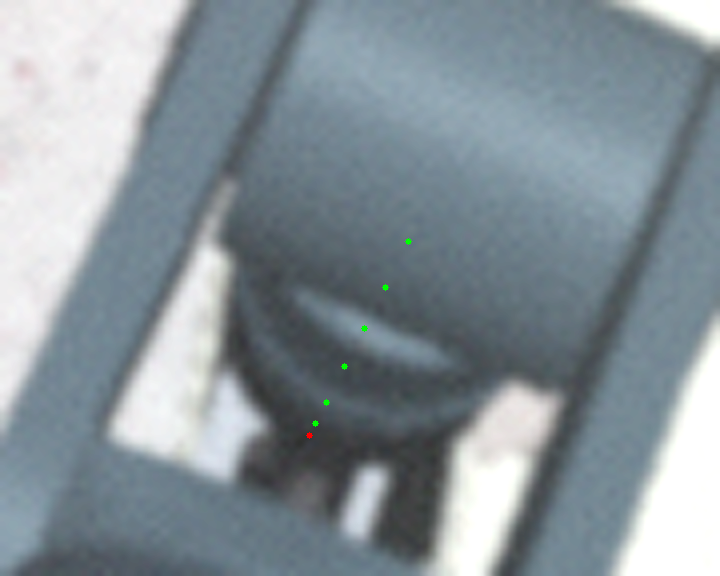

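The horizontal position agrees in the top view, so the discrepancy is in height only. TCP z = 0.0225 is safe either way, so I'll reopen, go down to it in steps and watch the force.

```bash
python3 -m inch '[{"delta_pos":[0,-0.25,0],"rotation":[0,0,0]},{"delta_pos":[0,0,0],"rotation":[0,0,0]},{"delta_pos":[0,0,0],"rotation":[0,0,0]},{"delta_pos":[0,0,0],"rotation":[0,0,0]},{"delta_pos":[0,0,0],"rotation":[0,0,0]},{"delta_pos":[0,0,1.5],"rotation":[0,0,0]},{"delta_pos":[0,0,1.5],"rotation":[0,0,0]},{"delta_pos":[0,0,1],"rotation":[0,0,0]},{"delta_pos":[0,0,0],"rotation":[0,0,0]}]' 5
python3 -c "
from h import *
need([.5276,-.1312,.0225],69)"
python3 look.py pics/s9.png 300 190 440 295
```

```text
time_s: 5.95
eef_pos: [0.5258, -0.131, 0.0348]
eef_rot: [-0.002, 0.825, 0.566, -0.001]
wrist_force: [-0.5, 0.3, 0.3]
opening: 0.589
t 5.95 pos [ 0.5258 -0.131   0.0348] shift cm [0.04 0.18 1.23] turn [-0.005 -0.    -0.002] F [-0.5  0.3  0.3] open 0.589
[ 0.52663939 -0.13134279  0.03593264] [1.7 0.7 0.5] 0.5894364695561811
```

View pics/s9.png

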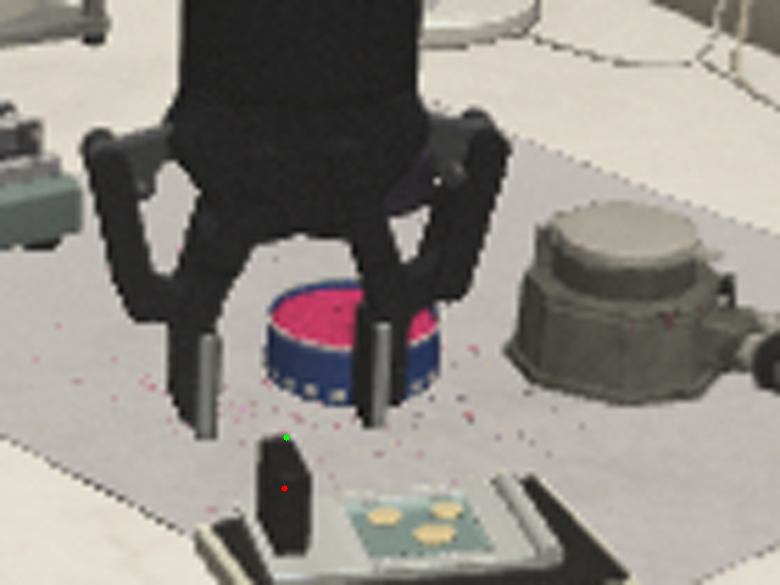

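```bash
python3 -m inch '[{"delta_pos":[0,0.1,0.6],"rotation":[0,0,0]},{"delta_pos":[0,0,0.6],"rotation":[0,0,0]},{"delta_pos":[0,0,0],"rotation":[0,0,0]},{"delta_pos":[0,0,0],"rotation":[0,0,0]}]'
python3 -m inch '[{"delta_pos":[0,0,0.1],"rotation":[0,0,0]},{"delta_pos":[0,0,0.1],"rotation":[0,0,0]},{"delta_pos":[0,0,0.1],"rotation":[0,0,0]},{"delta_pos":[0,0,0],"rotation":[0,0,0]}]'
python3 look.py pics/s10.png 300 190 440 295
```

```text
time_s: 6.4
eef_pos: [0.5287, -0.1323, 0.0255]
eef_rot: [-0.0, 0.825, 0.566, -0.0]
wrist_force: [0.0, -0.3, 0.3]
opening: 0.585
time_s: 6.8
eef_pos: [0.5287, -0.1322, 0.0225]
eef_rot: [-0.0, 0.825, 0.566, -0.0]
wrist_force: [-0.2, -0.3, 0.6]
opening: 0.591
[ 0.52875012 -0.13225881  0.02257617] [-0.3  0.5  0.3] 0.585823907959782
```

View pics/s10.png

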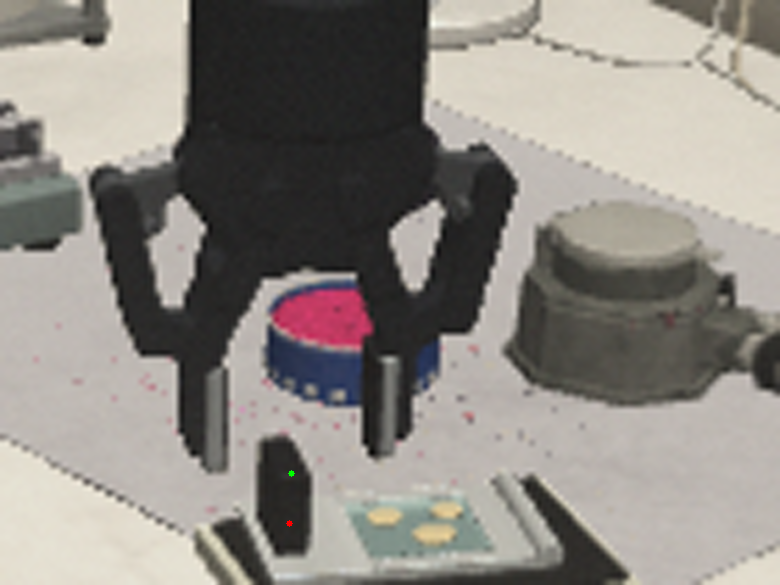

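```bash
python3 -m inch '[{"delta_pos":[0,-0.2,0.1],"rotation":[0,0,0]},{"delta_pos":[0,0,0.2],"rotation":[0,0,0]},{"delta_pos":[0,0,0],"rotation":[0,0,0]}]'
python3 -m inch '[{"delta_pos":[0,0,0.1],"rotation":[0,0,0]},{"delta_pos":[0,0,0.1],"rotation":[0,0,0]},{"delta_pos":[0,0,0],"rotation":[0,0,0]},{"delta_pos":[0,0,0],"rotation":[0,0,0]}]'
python3 -m inch '[{"delta_pos":[0,0,0.1],"rotation":[0,0,0]},{"delta_pos":[0,0,0.1],"rotation":[0,0,0]},{"delta_pos":[0,0,0],"rotation":[0,0,0]},{"delta_pos":[0,0,0],"rotation":[0,0,0]}]'
python3 look.py pics/s11.png 300 190 440 295
```

```text
time_s: 7.15
eef_pos: [0.5266, -0.1314, 0.0193]
eef_rot: [-0.0, 0.825, 0.566, -0.0]
wrist_force: [0.5, 0.1, -0.8]
opening: 0.584
time_s: 7.55
eef_pos: [0.5269, -0.1316, 0.0176]
eef_rot: [-0.0, 0.825, 0.566, -0.0]
wrist_force: [-1.0, -0.0, -0.9]
opening: 0.586
time_s: 7.95
eef_pos: [0.5269, -0.1315, 0.0156]
eef_rot: [-0.0, 0.825, 0.566, -0.0]
wrist_force: [0.0, -0.0, 0.0]
opening: 0.578
[ 0.5269038  -0.13155307  0.01559071] [ 0.5  0.3 -0.6] 0.5872691509877693
```

View pics/s11.png

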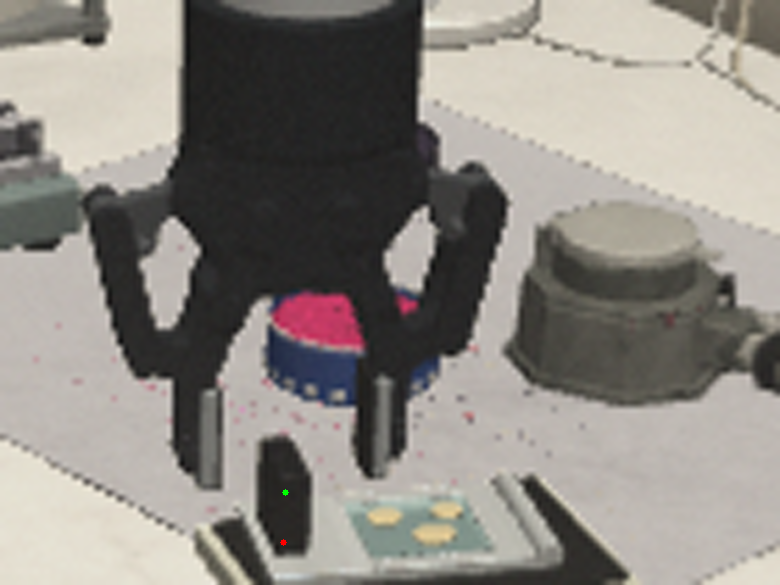

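```bash
python3 -m inch '[{"delta_pos":[0,0,0.1],"rotation":[0,0,0]},{"delta_pos":[0,0,0.1],"rotation":[0,0,0]},{"delta_pos":[0,0,0],"rotation":[0,0,0]},{"delta_pos":[0,0,0],"rotation":[0,0,0]}]'
python3 -m inch '[{"delta_pos":[0,0,0.1],"rotation":[0,0,0]},{"delta_pos":[0,0,0.1],"rotation":[0,0,0]},{"delta_pos":[0,0,0],"rotation":[0,0,0]},{"delta_pos":[0,0,0],"rotation":[0,0,0]}]'
python3 -m inch '[{"delta_pos":[0,0,0],"rotation":[0,0,0]},{"delta_pos":[0,0,0],"rotation":[0,0,0]},{"delta_pos":[0,0,0],"rotation":[0,0,0]},{"delta_pos":[0,0,0],"rotation":[0,0,0]},{"delta_pos":[0,0,0],"rotation":[0,0,0]},{"delta_pos":[0,0,0],"rotation":[0,0,0]},{"delta_pos":[0,0,0],"rotation":[0,0,0]},{"delta_pos":[0,0,0],"rotation":[0,0,0]}]' 2.2
python3 look.py pics/s12.png 300 190 440 295
```

```text
time_s: 8.4
eef_pos: [0.5269, -0.1315, 0.0135]
eef_rot: [-0.0, 0.825, 0.566, -0.0]
wrist_force: [-0.0, 0.4, -0.0]
opening: 0.584
time_s: 8.8
eef_pos: [0.5269, -0.1315, 0.0116]
eef_rot: [-0.0, 0.825, 0.566, -0.0]
wrist_force: [0.5, 0.8, -0.5]
opening: 0.589
time_s: 9.6
eef_pos: [0.5269, -0.1315, 0.0116]
eef_rot: [0.0, 0.825, 0.566, 0.0]
wrist_force: [-0.1, -1.0, 1.0]
opening: 0.255
[ 0.52688732 -0.13153925  0.01157573] [-0.1  0.1 -0.2] 0.2598711437853868
```

View pics/s12.png

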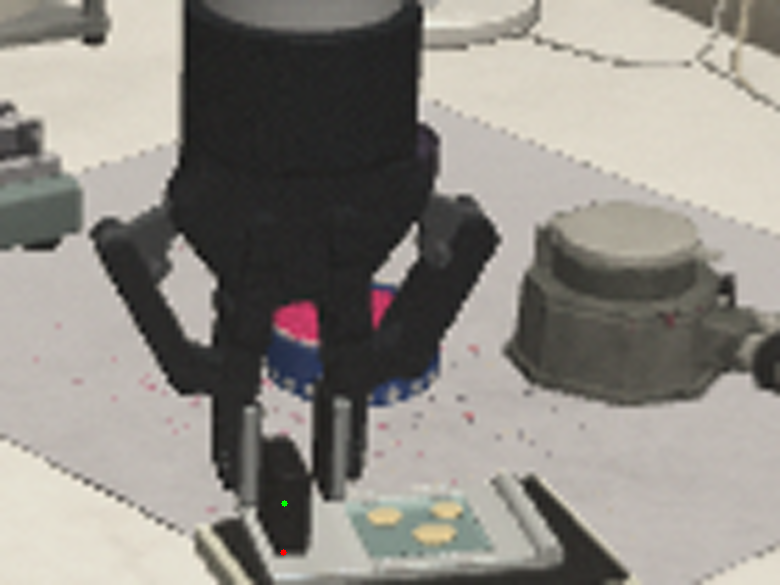

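The fingers straddle the block at (285,490) with clearance on both sides. Closing now.

```bash
python3 -m inch '[{"delta_pos":[0,0,0],"rotation":[0,0,0]},{"delta_pos":[0,0,0],"rotation":[0,0,0]},{"delta_pos":[0,0,0],"rotation":[0,0,0]},{"delta_pos":[0,0,0],"rotation":[0,0,0]},{"delta_pos":[0,0,0],"rotation":[0,0,0]},{"delta_pos":[0,0,0],"rotation":[0,0,0]}]' 0.4
python3 -m inch '[{"delta_pos":[0,0,-0.3],"rotation":[0,0,0]},{"delta_pos":[0,0,-0.7],"rotation":[0,0,0]},{"delta_pos":[0,0,-1],"rotation":[0,0,0]},{"delta_pos":[0,0,-1],"rotation":[0,0,0]},{"delta_pos":[0,0,-1],"rotation":[0,0,0]},{"delta_pos":[0,0,0],"rotation":[0,0,0]},{"delta_pos":[0,0,0],"rotation":[0,0,0]}]'
python3 look.py pics/s13.png 300 190 440 295
```

```text
time_s: 10.25
eef_pos: [0.5271, -0.1317, 0.0118]
eef_rot: [0.0, 0.825, 0.566, 0.0]
wrist_force: [-0.8, 0.2, 3.0]
opening: 0.122
time_s: 10.95
eef_pos: [0.5272, -0.1317, 0.0521]
eef_rot: [0.0, 0.825, 0.566, 0.0]
wrist_force: [-0.8, -0.7, -0.9]
opening: 0.122
[ 0.52680438 -0.13149408  0.05160388] [-0.8  0.7 -0.5] 0.11739321040013245
```

View pics/s13.png

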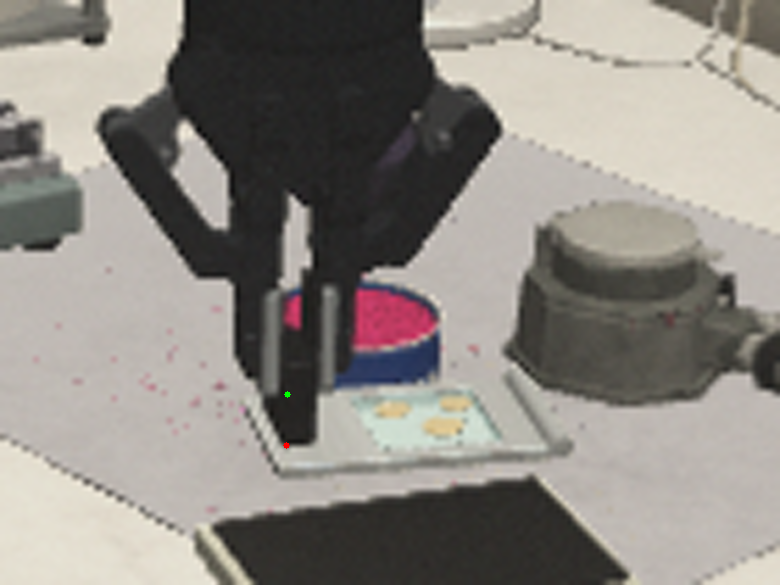

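Grip held (opening 0.12) and the carrier hangs level. Underside = TCP z + 2 mm. Next I'll raise, turn and carry it to the stage.

```bash
python3 -m inch '[{"delta_pos":[0,0,-1],"rotation":[0,0,0]},{"delta_pos":[0,0,-2],"rotation":[0,0,0]},{"delta_pos":[0,0,-2],"rotation":[0,0,0]},{"delta_pos":[0,0,-1.5],"rotation":[0,0,-0.09]},{"delta_pos":[0,0,-0.5],"rotation":[0,0,-0.09]},{"delta_pos":[0,0,0],"rotation":[0,0,-0.09]},{"delta_pos":[0,0,0],"rotation":[0,0,-0.083]},{"delta_pos":[0,0,0],"rotation":[0,0,0]},{"delta_pos":[0,0,0],"rotation":[0,0,0]}]'
python3 -c "
from h import *
need([.446,.2063,.12],89.1)"
```

```text
time_s: 11.9
eef_pos: [0.5268, -0.1315, 0.1217]
eef_rot: [-0.0, 0.713, 0.701, -0.0]
wrist_force: [0.0, 0.3, -1.0]
opening: 0.118
t 11.9 pos [ 0.5268 -0.1315  0.1217] shift cm [33.64 -8.66  0.17] turn [-0.    -0.    -0.002] F [ 0.   0.3 -1. ] open 0.118
```

```bash
python3 -m inch '[{"delta_pos":[1.5,-0.4,0],"rotation":[0,0,0]},{"delta_pos":[3.5,-0.9,0],"rotation":[0,0,0]},{"delta_pos":[4,-1,0],"rotation":[0,0,0]},{"delta_pos":[4,-1,0],"rotation":[0,0,0]},{"delta_pos":[4,-1,0],"rotation":[0,0,0]},{"delta_pos":[4,-1,0],"rotation":[0,0,0]},{"delta_pos":[4,-1,0],"rotation":[0,0,0]},{"delta_pos":[4,-1,0],"rotation":[0,0,0]},{"delta_pos":[3,-0.9,0],"rotation":[0,0,0]},{"delta_pos":[1.6,-0.4,0],"rotation":[0,0,0]}]'
python3 -m inch '[{"delta_pos":[0,0,0],"rotation":[0,0,0]},{"delta_pos":[0,0,0],"rotation":[0,0,0]},{"delta_pos":[0,0,0],"rotation":[0,0,0]}]'
python3 -c "
from h import *
need([.446,.2063,.12],89.1)
c=camera('top'); cv2.imwrite('pics/t14.png',cv2.convertScaleAbs(cv2.resize(c['color'][195:310,200:290,::-1],None,fx=5,fy=5),alpha=1.5))"
python3 look.py pics/s14.png 200 120 360 240
```

```text
time_s: 12.9
eef_pos: [0.4438, 0.2087, 0.1215]
eef_rot: [-0.001, 0.712, 0.702, -0.0]
wrist_force: [-0.5, -0.3, -0.2]
opening: 0.123
time_s: 13.2
eef_pos: [0.4459, 0.2052, 0.1216]
eef_rot: [0.0, 0.713, 0.701, -0.0]
wrist_force: [-0.9, -0.1, -0.1]
opening: 0.121
t 13.2 pos [0.4459 0.2052 0.1216] shift cm [0.11 0.01 0.16] turn [-0.  0. -0.] F [-0.9 -0.1 -0.1] open 0.121
[0.44615768 0.20490992 0.12158534] [-0.7  0.1 -0.6] 0.12109632053255656
```

View pics/t14.png

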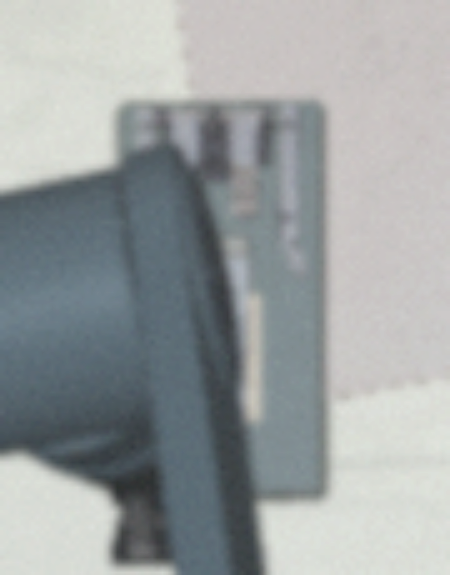

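View pics/s14.png

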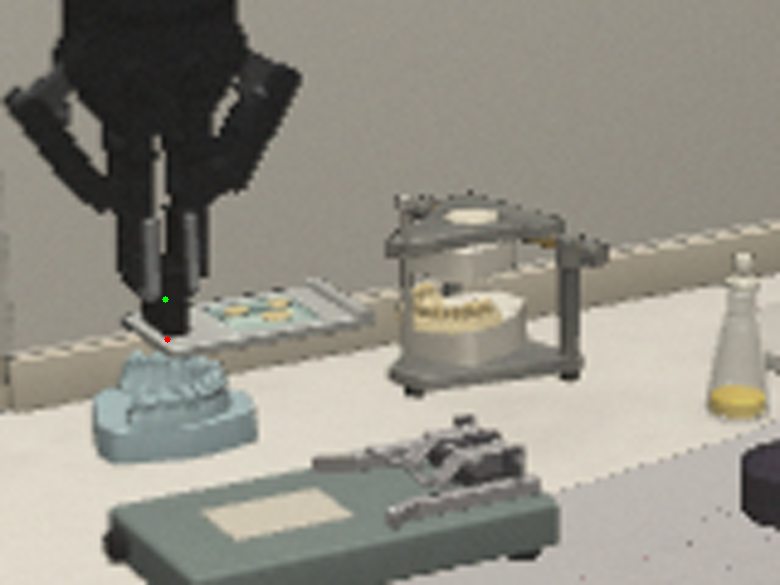

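```bash
python3 -m inch '[{"delta_pos":[0.1,0,1],"rotation":[0,0,0]},{"delta_pos":[0,0,2],"rotation":[0,0,0]},{"delta_pos":[0,0,2],"rotation":[0,0,0]},{"delta_pos":[0,0,2],"rotation":[0,0,0]},{"delta_pos":[0,0,1],"rotation":[0,0,0]},{"delta_pos":[0,0,0.4],"rotation":[0,0,0]},{"delta_pos":[0,0,0],"rotation":[0,0,0]},{"delta_pos":[0,0,0],"rotation":[0,0,0]}]'
cat > ol.py <<'E'
from h import *
import sys
o,r=tool(); a=r.apply([0,1,0]); n=np.cross([0,0,1],a)
G=o["eef_pos"]; U=G[2]+.0022
# carrier outline in world from hand
def P(x,y,z): return np.array([G[0],G[1],U])+a*(x+.04)+n*y+[0,0,z]
S=R.from_euler('z',-.9,degrees=True).as_matrix(); T=np.array([.526,.205,0])
for name in("top","scene"):
    c=camera(name); x0,y0,x1,y1=(205,200,285,310) if name=="top" else (205,170,335,260)
    f=(5.3 if name=="top" else 6)
    im=cv2.convertScaleAbs(cv2.resize(c["color"][y0:y1,x0:x1,::-1],None,fx=f,fy=f,interpolation=cv2.INTER_CUBIC),alpha=1.5 if name=="top" else 1)
    if len(sys.argv)>2:
        for pts,col in(([P(-.05,-.028,.005),P(.05,-.028,.005),P(.05,.028,.005),P(-.05,.028,.005)],(0,0,255)),([S@q+T for q in np.array([[.024,-.03,.038],[.09,-.03,.038],[.09,.03,.038],[.024,.03,.038]])],(0,255,0))):
            p=((proj(c,pts)-[x0,y0]+.5)*f).astype(int); cv2.polylines(im,[p.reshape(-1,1,2)],True,col,1)
    cv2.imwrite(f"pics/{sys.argv[1]}_{name}.png",im)
s=S.T@(P(0,0,0)-T); print("t",o["time_s"],"carrier in stage mm",(s*1000).round(1),"yaw",round(np.degrees(np.arctan2(a[1],a[0]))+.9,2),"F",o["wrist_force"].round(1),"op",round(o["opening"],3))
E
python3 ol.py a15 1
```

```text
time_s: 14.1
eef_pos: [0.4467, 0.2068, 0.0383]
eef_rot: [0.0, 0.712, 0.702, 0.001]
wrist_force: [0.2, -0.9, -0.4]
opening: 0.12
t 14.1 carrier in stage mm [-39.3   0.5  40.5] yaw 0.03 F [ 0.2 -0.9 -0.4] op 0.12
```

View pics/a15_top.png

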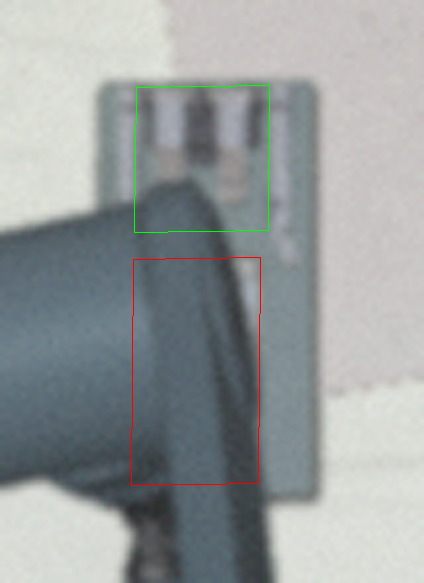

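View pics/a15_scene.png

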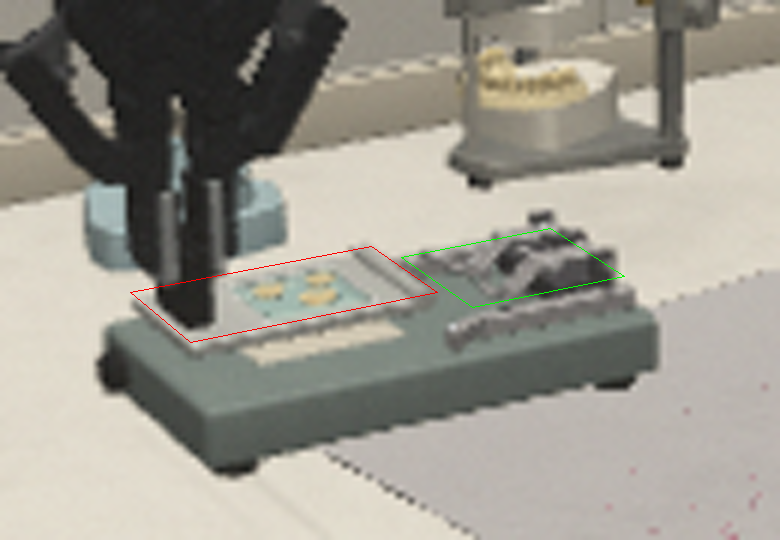

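```bash
python3 -m inch '[{"delta_pos":[-0.05,0,0.4],"rotation":[0,0,0]},{"delta_pos":[0,0,0.3],"rotation":[0,0,0]},{"delta_pos":[0,0,0.15],"rotation":[0,0,0]},{"delta_pos":[0,0,0.1],"rotation":[0,0,0]},{"delta_pos":[0,0,0],"rotation":[0,0,0]},{"delta_pos":[0,0,0],"rotation":[0,0,0]}]'
python3 -m inch '[{"delta_pos":[0,0,0.05],"rotation":[0,0,0]},{"delta_pos":[0,0,0],"rotation":[0,0,0]},{"delta_pos":[0,0,0],"rotation":[0,0,0]}]'
python3 ol.py a16
```

```text
time_s: 14.8
eef_pos: [0.446, 0.2062, 0.0281]
eef_rot: [-0.0, 0.712, 0.702, 0.0]
wrist_force: [0.1, -0.8, -0.1]
opening: 0.121
time_s: 15.1
eef_pos: [0.4461, 0.2062, 0.0278]
eef_rot: [0.0, 0.712, 0.702, 0.0]
wrist_force: [-1.3, -0.5, 2.8]
opening: 0.12
t 15.1 carrier in stage mm [-39.9   0.   30. ] yaw 0.04 F [-1.3 -0.5  2.8] op 0.12
```

View pics/a16_scene.png

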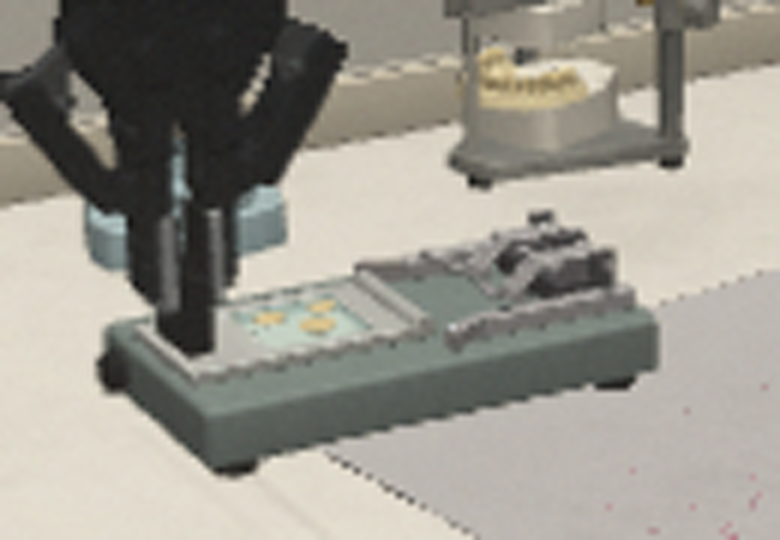

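The carrier is on the stage with about 3 N of contact, squarely before the flares at (360,268) and (455,335). Now I'll slide it in gently.

```bash
python3 -m inch '[{"delta_pos":[0,0.1,0],"rotation":[0,0,0]},{"delta_pos":[0,0.2,0],"rotation":[0,0,0]},{"delta_pos":[0,0.2,0],"rotation":[0,0,0]},{"delta_pos":[0,0.2,0],"rotation":[0,0,0]},{"delta_pos":[0,0.2,0],"rotation":[0,0,0]},{"delta_pos":[0,0.1,0],"rotation":[0,0,0]},{"delta_pos":[0,0,0],"rotation":[0,0,0]}]'
python3 ol.py a17
python3 -m inch '[{"delta_pos":[0,0.1,0],"rotation":[0,0,0]},{"delta_pos":[0,0.1,0],"rotation":[0,0,0]},{"delta_pos":[0,0.1,0],"rotation":[0,0,0]},{"delta_pos":[0,0.1,0],"rotation":[0,0,0]},{"delta_pos":[0,0,0],"rotation":[0,0,0]}]'
python3 ol.py a18
```

```text
time_s: 15.9
eef_pos: [0.4565, 0.2061, 0.0278]
eef_rot: [0.0, 0.712, 0.702, 0.0]
wrist_force: [-0.2, 0.1, 5.4]
opening: 0.119
t 15.9 carrier in stage mm [-29.5   0.   30. ] yaw 0.03 F [-0.2  0.1  5.4] op 0.119
time_s: 16.5
eef_pos: [0.4601, 0.206, 0.0278]
eef_rot: [0.0, 0.712, 0.702, 0.0]
wrist_force: [-1.3, 0.2, 6.4]
opening: 0.119
t 16.5 carrier in stage mm [-25.9   0.   30. ] yaw 0.04 F [-1.3  0.2  6.4] op 0.119
```

View pics/a18_scene.png

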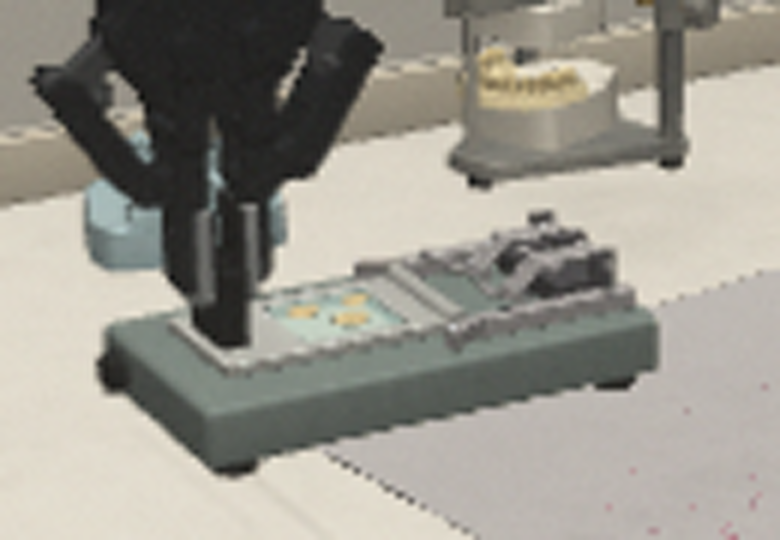

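View pics/a18_top.png

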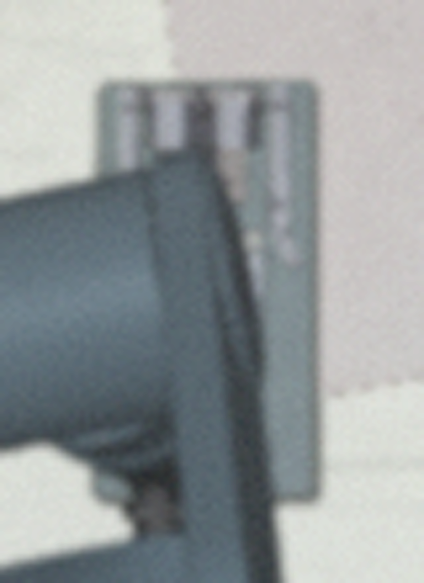

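```bash
for i in 1; do python3 -m inch '[{"delta_pos":[0,0.1,-0.02],"rotation":[0,0,0]},{"delta_pos":[0,0.1,0],"rotation":[0,0,0]},{"delta_pos":[0,0.1,0],"rotation":[0,0,0]},{"delta_pos":[0,0.1,0],"rotation":[0,0,0]},{"delta_pos":[0,0,0],"rotation":[0,0,0]}]'; done
python3 -m inch '[{"delta_pos":[0,0.1,0],"rotation":[0,0,0]},{"delta_pos":[0,0.1,0],"rotation":[0,0,0]},{"delta_pos":[0,0.1,0],"rotation":[0,0,0]},{"delta_pos":[0,0,0],"rotation":[0,0,0]}]'
python3 ol.py a19
```

```text
time_s: 17.1
eef_pos: [0.464, 0.2059, 0.0278]
eef_rot: [0.0, 0.712, 0.702, -0.0]
wrist_force: [-1.4, -0.3, 4.4]
opening: 0.122
time_s: 17.5
eef_pos: [0.467, 0.2058, 0.0278]
eef_rot: [0.0, 0.712, 0.702, -0.0]
wrist_force: [-1.7, -0.1, 4.2]
opening: 0.124
t 17.5 carrier in stage mm [-19.  -0.  30.] yaw 0.04 F [-1.7 -0.1  4.2] op 0.124
```

```bash
python3 -m inch '[{"delta_pos":[0,0.1,0],"rotation":[0,0,0]},{"delta_pos":[0,0.1,0],"rotation":[0,0,0]},{"delta_pos":[0,0.1,0],"rotation":[0,0,0]},{"delta_pos":[0,0,0],"rotation":[0,0,0]}]'
python3 -m inch '[{"delta_pos":[0,0.1,0],"rotation":[0,0,0]},{"delta_pos":[0,0.1,0],"rotation":[0,0,0]},{"delta_pos":[0,0,0],"rotation":[0,0,0]}]'
python3 ol.py a20
```

```text
time_s: 18.0
eef_pos: [0.47, 0.2058, 0.0278]
eef_rot: [0.0, 0.712, 0.702, -0.0]
wrist_force: [-0.4, -0.0, 5.0]
opening: 0.119
time_s: 18.3
eef_pos: [0.472, 0.2058, 0.0278]
eef_rot: [0.0, 0.712, 0.702, -0.0]
wrist_force: [-1.7, -0.6, 5.3]
opening: 0.121
t 18.3 carrier in stage mm [-14.1  -0.   30. ] yaw 0.04 F [-1.7 -0.6  5.3] op 0.121
```

View pics/a20_scene.png

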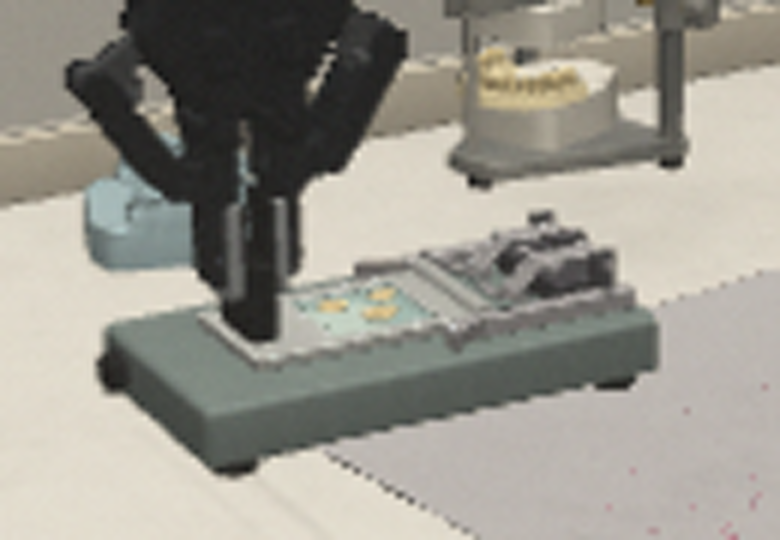

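```bash
python3 -m inch '[{"delta_pos":[0,0.1,0],"rotation":[0,0,0]},{"delta_pos":[0,0.1,0],"rotation":[0,0,0]},{"delta_pos":[0,0.1,0],"rotation":[0,0,0]},{"delta_pos":[0,0,0],"rotation":[0,0,0]}]'
python3 -m inch '[{"delta_pos":[0,0.1,0],"rotation":[0,0,0]},{"delta_pos":[0,0.1,0],"rotation":[0,0,0]},{"delta_pos":[0,0,0],"rotation":[0,0,0]}]'
python3 -m inch '[{"delta_pos":[0,0.1,0],"rotation":[0,0,0]},{"delta_pos":[0,0.1,0],"rotation":[0,0,0]},{"delta_pos":[0,0,0],"rotation":[0,0,0]}]'
python3 -m inch '[{"delta_pos":[0,0.1,0],"rotation":[0,0,0]},{"delta_pos":[0,0,0],"rotation":[0,0,0]}]'
python3 ol.py a21
```

```text
time_s: 18.8
eef_pos: [0.475, 0.2057, 0.0278]
eef_rot: [0.0, 0.712, 0.702, 0.0]
wrist_force: [-0.8, -0.6, 4.5]
opening: 0.122
time_s: 19.1
eef_pos: [0.4762, 0.2057, 0.0278]
eef_rot: [-0.001, 0.712, 0.702, -0.001]
wrist_force: [-5.9, 0.0, 8.3]
opening: 0.12
time_s: 19.4
eef_pos: [0.4779, 0.2057, 0.0278]
eef_rot: [-0.001, 0.712, 0.702, -0.001]
wrist_force: [-5.2, 0.2, 8.8]
opening: 0.126
time_s: 19.6
eef_pos: [0.4788, 0.2057, 0.0278]
eef_rot: [-0.001, 0.712, 0.702, -0.001]
wrist_force: [-6.5, -1.0, 9.6]
opening: 0.12
t 19.6 carrier in stage mm [-7.2  0.  29.9] yaw 0.05 F [-6.5 -1.   9.6] op 0.12
```

The clips are resisting with 5–6 N and front end at about x = 42 mm. Continuing in small steps.

```bash
python3 -m inch '[{"delta_pos":[0,0.1,0],"rotation":[0,0,0]},{"delta_pos":[0,0.1,0],"rotation":[0,0,0]},{"delta_pos":[0,0,0],"rotation":[0,0,0]}]'
python3 -m inch '[{"delta_pos":[0,0.1,0],"rotation":[0,0,0]},{"delta_pos":[0,0.1,0],"rotation":[0,0,0]},{"delta_pos":[0,0,0],"rotation":[0,0,0]}]'
python3 -m inch '[{"delta_pos":[0,0.1,0],"rotation":[0,0,0]},{"delta_pos":[0,0.1,0],"rotation":[0,0,0]},{"delta_pos":[0,0,0],"rotation":[0,0,0]}]'
python3 ol.py a22
```

```text
time_s: 20.0
eef_pos: [0.4806, 0.2057, 0.0278]
eef_rot: [-0.001, 0.712, 0.702, -0.001]
wrist_force: [-6.8, -0.7, 10.1]
opening: 0.121
time_s: 20.3
eef_pos: [0.4822, 0.2057, 0.0278]
eef_rot: [-0.001, 0.712, 0.702, -0.001]
wrist_force: [-7.7, -0.7, 11.5]
opening: 0.124
time_s: 20.6
eef_pos: [0.4838, 0.2057, 0.0278]
eef_rot: [-0.001, 0.712, 0.702, -0.002]
wrist_force: [-8.7, -0.5, 13.1]
opening: 0.117
t 20.6 carrier in stage mm [-2.2  0.1 29.8] yaw 0.06 F [-8.7 -0.5 13.1] op 0.117
```

View pics/a22_scene.png

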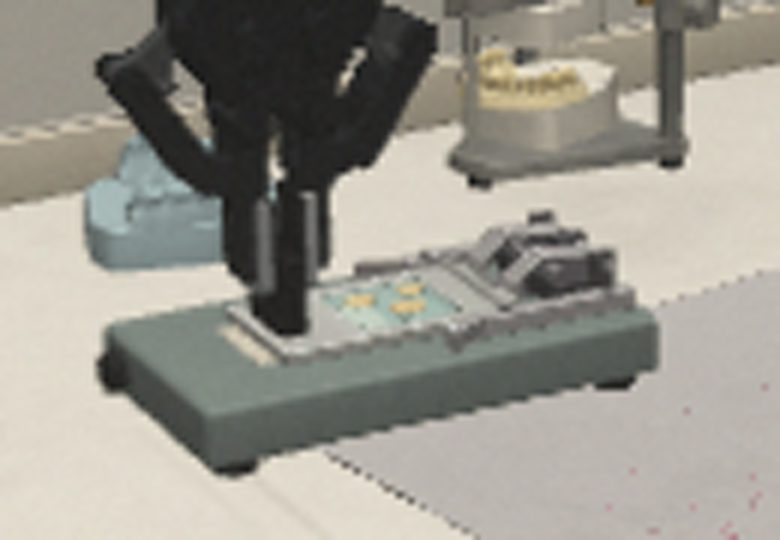

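```bash
python3 -m inch '[{"delta_pos":[0,0.1,0],"rotation":[0,0,0]},{"delta_pos":[0,0.05,0],"rotation":[0,0,0]},{"delta_pos":[0,0,0],"rotation":[0,0,0]}]'
python3 -m inch '[{"delta_pos":[0,0.1,0],"rotation":[0,0,0]},{"delta_pos":[0,0,0],"rotation":[0,0,0]}]'
python3 -m inch '[{"delta_pos":[0,0.1,0],"rotation":[0,0,0]},{"delta_pos":[0,0,0],"rotation":[0,0,0]}]'
python3 ol.py a23
```

```text
time_s: 21.0
eef_pos: [0.4848, 0.2057, 0.0278]
eef_rot: [-0.002, 0.712, 0.702, -0.002]
wrist_force: [-10.7, -0.5, 15.0]
opening: 0.121
time_s: 21.2
eef_pos: [0.4861, 0.2057, 0.0277]
eef_rot: [-0.001, 0.712, 0.702, -0.002]
wrist_force: [-10.1, -0.4, 13.7]
opening: 0.125
time_s: 21.4
eef_pos: [0.4878, 0.2056, 0.0278]
eef_rot: [-0.001, 0.712, 0.702, -0.001]
wrist_force: [-8.3, -0.8, 11.2]
opening: 0.12
t 21.4 carrier in stage mm [ 1.8  0.  29.8] yaw 0.06 F [-8.3 -0.8 11.2] op 0.12
```

```bash
python3 -m inch '[{"delta_pos":[0,0.1,0],"rotation":[0,0,0]},{"delta_pos":[0,0,0],"rotation":[0,0,0]}]'
python3 -m inch '[{"delta_pos":[0,0.1,0],"rotation":[0,0,0]},{"delta_pos":[0,0,0],"rotation":[0,0,0]}]'
python3 ol.py a24
```

```text
time_s: 21.7
eef_pos: [0.4892, 0.2056, 0.0278]
eef_rot: [-0.001, 0.712, 0.702, -0.001]
wrist_force: [-5.4, -0.4, 8.9]
opening: 0.124
time_s: 21.9
eef_pos: [0.4906, 0.2056, 0.0278]
eef_rot: [-0.001, 0.712, 0.702, -0.001]
wrist_force: [-5.0, -1.3, 8.2]
opening: 0.121
t 21.9 carrier in stage mm [ 4.6  0.  29.9] yaw 0.05 F [-5.  -1.3  8.2] op 0.121
```

View pics/a24_scene.png

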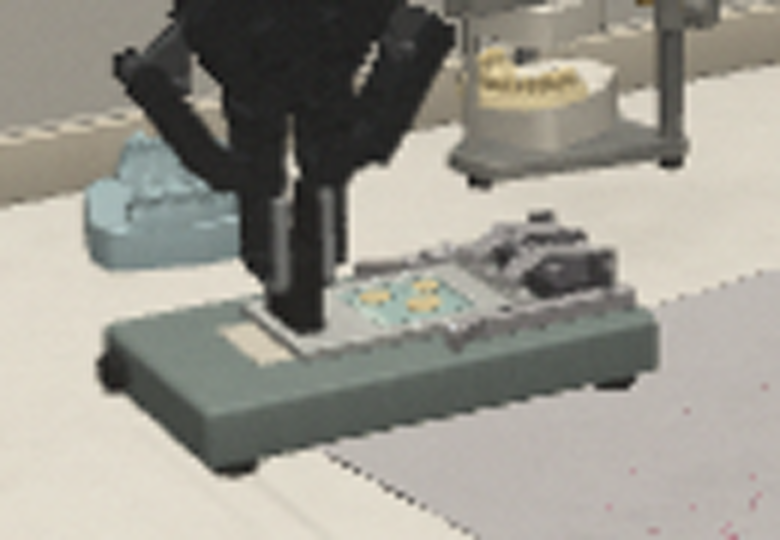

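```bash
python3 -m inch '[{"delta_pos":[0,0.1,0],"rotation":[0,0,0]},{"delta_pos":[0,0,0],"rotation":[0,0,0]}]'
python3 -m inch '[{"delta_pos":[0,0.05,0],"rotation":[0,0,0]},{"delta_pos":[0,0,0],"rotation":[0,0,0]}]'
python3 -m inch '[{"delta_pos":[0,0.05,0],"rotation":[0,0,0]},{"delta_pos":[0,0,0],"rotation":[0,0,0]}]'
python3 -m inch '[{"delta_pos":[0,0.05,0],"rotation":[0,0,0]},{"delta_pos":[0,0,0],"rotation":[0,0,0]}]'
```

```text
time_s: 22.2
eef_pos: [0.4919, 0.2055, 0.0278]
eef_rot: [-0.0, 0.712, 0.702, -0.0]
wrist_force: [-4.2, 0.4, 7.1]
opening: 0.119
time_s: 22.4
eef_pos: [0.4925, 0.2055, 0.0278]
eef_rot: [-0.0, 0.712, 0.702, -0.0]
wrist_force: [-3.2, -0.7, 6.1]
opening: 0.124
time_s: 22.6
eef_pos: [0.4931, 0.2055, 0.0278]
eef_rot: [-0.0, 0.712, 0.702, -0.0]
wrist_force: [-2.6, -1.0, 5.9]
opening: 0.122
time_s: 22.8
eef_pos: [0.4937, 0.2055, 0.0278]
eef_rot: [-0.0, 0.712, 0.702, -0.0]
wrist_force: [-3.1, 0.3, 6.3]
opening: 0.123
```

```bash
for_note=1; python3 -m inch '[{"delta_pos":[0,0.05,0],"rotation":[0,0,0]},{"delta_pos":[0,0,0],"rotation":[0,0,0]}]' | sed -n '2p;4p'
python3 -m inch '[{"delta_pos":[0,0.05,0],"rotation":[0,0,0]},{"delta_pos":[0,0,0],"rotation":[0,0,0]}]'| sed -n '2p;4p'
python3 -m inch '[{"delta_pos":[0,0.05,0],"rotation":[0,0,0]},{"delta_pos":[0,0,0],"rotation":[0,0,0]}]'| sed -n '2p;4p'
python3 -m inch '[{"delta_pos":[0,0.05,0],"rotation":[0,0,0]},{"delta_pos":[0,0,0],"rotation":[0,0,0]}]'| sed -n '2p;4p'
python3 ol.py a25
```

```text
eef_pos: [0.4943, 0.2054, 0.0278]
wrist_force: [-3.1, -0.1, 4.4]
eef_pos: [0.495, 0.2054, 0.0278]
wrist_force: [-2.2, -0.3, 4.3]
eef_pos: [0.4956, 0.2054, 0.0278]
wrist_force: [-2.0, -0.3, 4.6]
eef_pos: [0.4962, 0.2054, 0.0278]
wrist_force: [0.3, 0.7, 4.4]
t 23.6 carrier in stage mm [10.2 -0.  30. ] yaw 0.04 F [0.3 0.7 4.4] op 0.124
```

View pics/a25_scene.png

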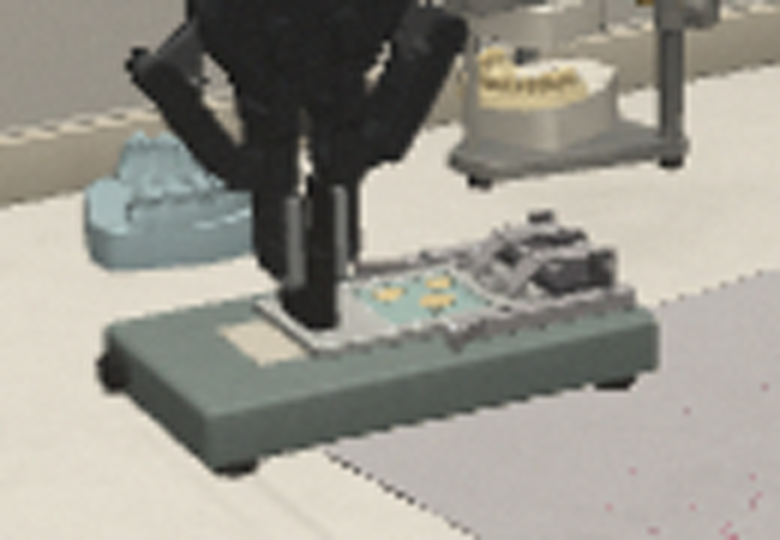

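Force has fallen to zero, so the snap is happening. From here I'll use half-millimetre steps to feel for the stop.

```bash
python3 -m inch '[{"delta_pos":[0,0.05,0],"rotation":[0,0,0]},{"delta_pos":[0,0,0],"rotation":[0,0,0]}]' | sed -n '2p;4p'
python3 -m inch '[{"delta_pos":[0,0.05,0],"rotation":[0,0,0]},{"delta_pos":[0,0,0],"rotation":[0,0,0]}]'| sed -n '2p;4p'
```

```text
eef_pos: [0.4962, 0.2054, 0.0278]
wrist_force: [-1.9, -0.8, 4.6]
eef_pos: [0.4963, 0.2054, 0.0278]
wrist_force: [-3.3, -0.5, 7.0]
```

```bash
python3 -m inch '[{"delta_pos":[0,0.05,0],"rotation":[0,0,0]},{"delta_pos":[0,0,0],"rotation":[0,0,0]}]' | sed -n '2p;4p'
```

```text
eef_pos: [0.4965, 0.2055, 0.0278]
wrist_force: [-4.9, -0.7, 7.4]
```

```bash
python3 -m inch '[{"delta_pos":[0,0.05,0],"rotation":[0,0,0]},{"delta_pos":[0,0,0],"rotation":[0,0,0]}]' | sed -n '2p;4p'
python3 - <<'E'
from h import *
ims=[camera("scene")["color"].astype(float) for _ in range(4)]
im=np.mean(ims,0).astype(np.uint8)[198:232,265:320,::-1]
cv2.imwrite("pics/s26.png",cv2.resize(im,None,fx=14,fy=14,interpolation=cv2.INTER_CUBIC))
E
```

```text
eef_pos: [0.497, 0.2054, 0.0278]
wrist_force: [-4.2, 0.3, 7.7]
```

View pics/s26.png

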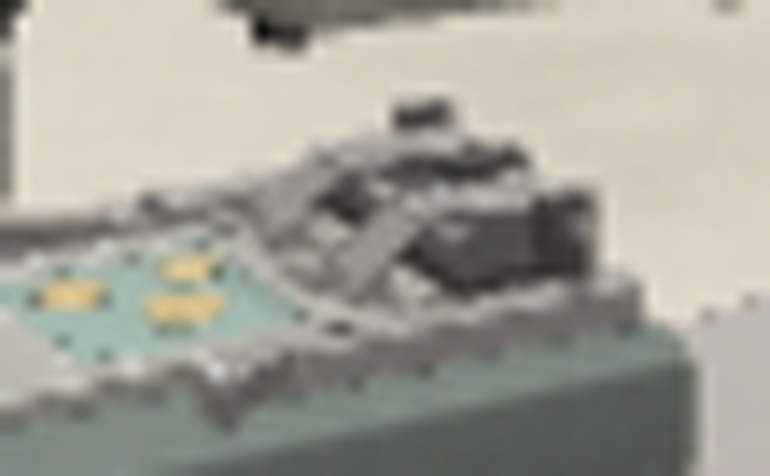

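```bash
python3 -m inch '[{"delta_pos":[0,0,0],"rotation":[0,0,0]},{"delta_pos":[0,0,0],"rotation":[0,0,0]}]' | sed -n '2p;4p'
python3 -m inch '[{"delta_pos":[0,0.05,0],"rotation":[0,0,0]},{"delta_pos":[0,0,0],"rotation":[0,0,0]}]' | sed -n '2p;4p'
```

```text
eef_pos: [0.497, 0.2054, 0.0278]
wrist_force: [-4.5, -0.7, 7.9]
eef_pos: [0.4975, 0.2054, 0.0278]
wrist_force: [-4.0, -0.3, 7.1]
```

```bash
python3 -m inch '[{"delta_pos":[0,0.05,0],"rotation":[0,0,0]},{"delta_pos":[0,0,0],"rotation":[0,0,0]}]' | sed -n '2p;4p'
python3 -m inch '[{"delta_pos":[0,0.05,0],"rotation":[0,0,0]},{"delta_pos":[0,0,0],"rotation":[0,0,0]}]' | sed -n '2p;4p'
python3 - <<'E'
from h import *
for n,(x0,y0,x1,y1) in {"scene":(265,198,320,232),"top":(220,208,270,250)}.items():
    im=np.mean([camera(n)["color"].astype(float) for _ in range(3)],0).astype(np.uint8)[y0:y1,x0:x1,::-1]
    cv2.imwrite(f"pics/z27_{n}.png",cv2.convertScaleAbs(cv2.resize(im,None,fx=14,fy=14,interpolation=cv2.INTER_CUBIC),alpha=1.7 if n=="top" else 1))
E
```

```text
eef_pos: [0.498, 0.2054, 0.0278]
wrist_force: [-4.8, -0.8, 7.6]
eef_pos: [0.4981, 0.2055, 0.0278]
wrist_force: [-6.0, -1.5, 9.7]
```

View pics/z27_top.png

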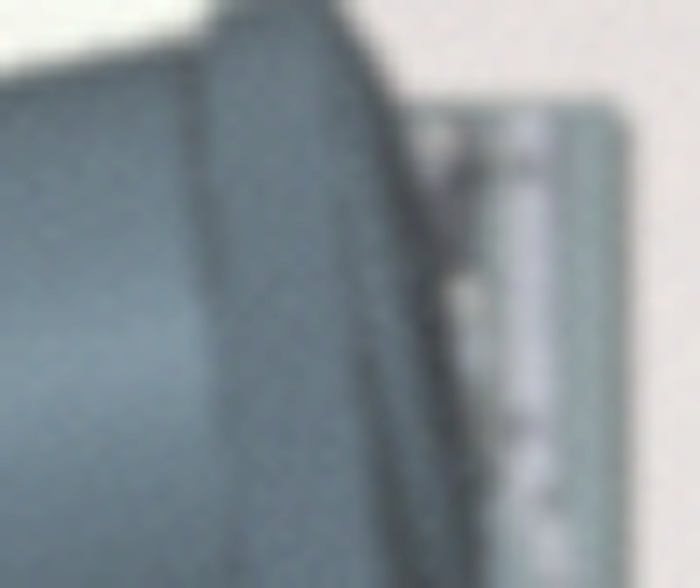

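View pics/z27_scene.png

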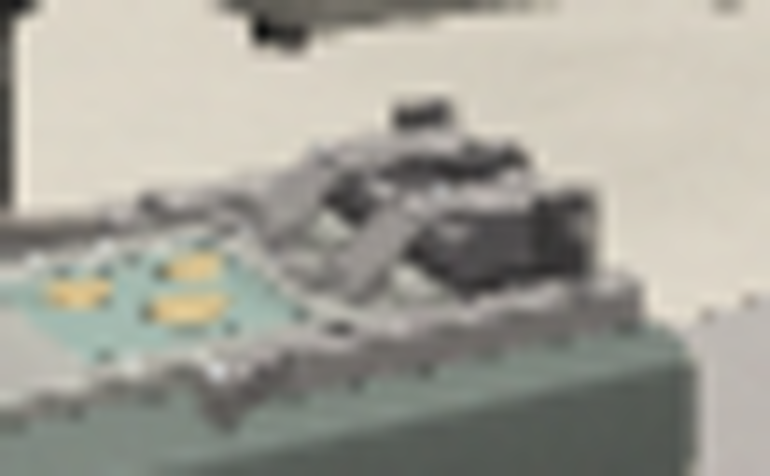

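Run:
```python
from h import *
o,r=tool(); a=r.apply([0,1,0]); n=np.cross([0,0,1],a); G=o["eef_pos"]
print(G,o["wrist_force"].round(1))
c=camera("scene")
im=np.mean([camera("scene")["color"].astype(float) for _ in range(3)],0).astype(np.uint8)[:,:,::-1]
def cen(i):
    h=cv2.cvtColor(i,cv2.COLOR_BGR2HSV); m=np.zeros(h.shape[:2],bool)
    s=np.s_[200:230,255:300]; b=i[s].astype(float); w=np.clip(b[:,:,2]-b[:,:,0]-45,0,None)
    yy,xx=np.mgrid[200:230,255:300]; return (w*xx).sum()/w.sum(),(w*yy).sum()/w.sum(),w.sum()
print(cen(im))
# predicted image motion per mm along a
p=proj(c,[G+a*.04,G+a*.041]); print("px per mm",p[1]-p[0])
x0,y0,f=255,192,11
z=cv2.resize(im[y0:245,x0:325],None,fx=f,fy=f,interpolation=cv2.INTER_CUBIC)
off=np.array([.8,1.3])
def L(P,Q,col):
    q=((proj(c,[P,Q])+off-[x0,y0]+.5)*f).astype(int); cv2.line(z,tuple(q[0].tolist()),tuple(q[1].tolist()),col,1)
def C(x,y,zz): return np.array([G[0],G[1],.03])+a*(x+.04)+n*y+[0,0,zz]
L(C(.05,-.028,.0045),C(.05,.028,.0045),(0,0,255))
L(C(.0455,-.028,.009),C(.0455,.028,.009),(255,0,0))
L(C(.041,-.028,.005),C(.041,.028,.005),(0,255,0))
cv2.imwrite("pics/s28.png",z)
```

```text
[0.49808826 0.2054184  0.02777026] [-7.1 -0.1  9.7]
(np.float64(275.32512315270935), np.float64(218.55172413793105), np.float64(406.0))
px per mm [ 0.3899506  -0.07789732]
```

View pics/s28.png

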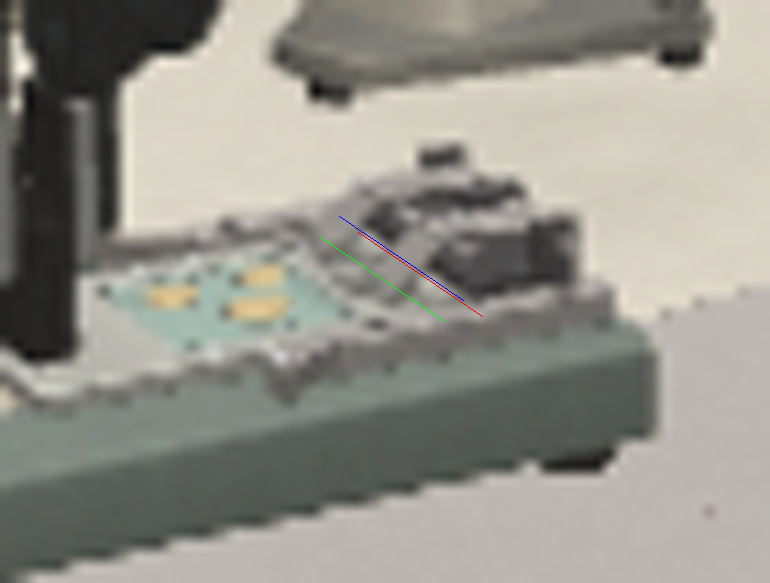

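```bash
python3 -m inch '[{"delta_pos":[0,0.05,0],"rotation":[0,0,0]},{"delta_pos":[0,0,0],"rotation":[0,0,0]}]' | sed -n '2p;4p'
```

```text
eef_pos: [0.4981, 0.2054, 0.0278]
wrist_force: [-8.8, -1.2, 10.9]
```

```bash
python3 -m inch '[{"delta_pos":[0,0.05,0],"rotation":[0,0,0]},{"delta_pos":[0,0,0],"rotation":[0,0,0]}]' | sed -n '2p;4p'
```

```text
eef_pos: [0.4981, 0.2054, 0.0278]
wrist_force: [-9.0, -0.5, 12.7]
```

It's firm at 9 N with no advance, so this is the stop. I'll unload, release and retreat upward.

```bash
python3 -m inch '[{"delta_pos":[0,-0.07,0],"rotation":[0,0,0]},{"delta_pos":[0,-0.07,-0.03],"rotation":[0,0,0]},{"delta_pos":[0,0,0],"rotation":[0,0,0]},{"delta_pos":[0,0,0],"rotation":[0,0,0]}]' | sed -n '2p;4p'
python3 -m inch '[{"delta_pos":[0,0,0],"rotation":[0,0,0]},{"delta_pos":[0,0,0],"rotation":[0,0,0]},{"delta_pos":[0,0,0],"rotation":[0,0,0]},{"delta_pos":[0,0,0],"rotation":[0,0,0]},{"delta_pos":[0,0,0],"rotation":[0,0,0]},{"delta_pos":[0,0,0],"rotation":[0,0,0]}]' 3.5
python3 look.py pics/s29.png 205 170 335 260
```

```text
eef_pos: [0.4981, 0.2054, 0.0278]
wrist_force: [-5.0, -0.4, 5.4]
time_s: 27.4
eef_pos: [0.4991, 0.2054, 0.0281]
eef_rot: [0.0, 0.712, 0.702, 0.0]
wrist_force: [0.3, -0.1, 0.1]
opening: 0.405
[0.49912229 0.20537504 0.02809118] [0.2 0.2 0.2] 0.41475733025937245
```

View pics/s29.png

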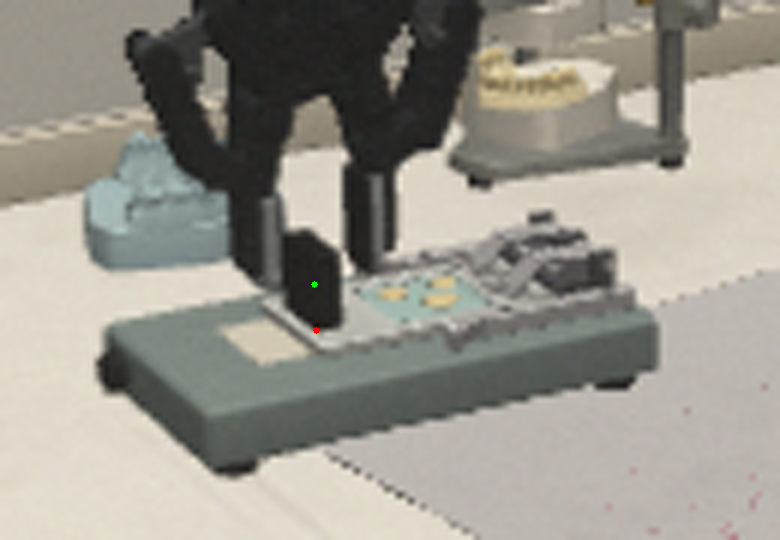

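Released and clear of the block. I'll rise and move the arm out of the top view to check the seating.

```bash
python3 -m inch '[{"delta_pos":[0,0,-1],"rotation":[0,0,0]},{"delta_pos":[0,0,-2],"rotation":[0,0,0]},{"delta_pos":[0,0,-3],"rotation":[0,0,0]},{"delta_pos":[0,0,-4],"rotation":[0,0,0]},{"delta_pos":[0,0,-4],"rotation":[0,0,0]},{"delta_pos":[-2,0,-2],"rotation":[0,0,0]},{"delta_pos":[-4,0,0],"rotation":[0,0,0]},{"delta_pos":[-4,0,0],"rotation":[0,0,0]},{"delta_pos":[-4,0,0],"rotation":[0,0,0]},{"delta_pos":[-4,0,0],"rotation":[0,0,0]}]'
python3 -m inch '[{"delta_pos":[-4,0,0],"rotation":[0,0,0]},{"delta_pos":[-4,0,0],"rotation":[0,0,0]},{"delta_pos":[-4,0,0],"rotation":[0,0,0]},{"delta_pos":[-4,0,0],"rotation":[0,0,0]},{"delta_pos":[-3,0,0],"rotation":[0,0,0]},{"delta_pos":[0,0,0],"rotation":[0,0,0]},{"delta_pos":[0,0,0],"rotation":[0,0,0]}]'
python3 - <<'E'
from h import *
for n,(x0,y0,x1,y1,f) in {"scene":(250,190,325,245,10),"top":(215,205,275,305,5.8)}.items():
    im=np.mean([camera(n)["color"].astype(float) for _ in range(4)],0).astype(np.uint8)
    cv2.imwrite(f"pics/full30_{n}.png",im[:,:,::-1])
    im=im[y0:y1,x0:x1,::-1]
    cv2.imwrite(f"pics/z30_{n}.png",cv2.convertScaleAbs(cv2.resize(im,None,fx=f,fy=f,interpolation=cv2.INTER_CUBIC),alpha=1.5 if n=="top" else 1))
E
```

```text
time_s: 28.45
eef_pos: [0.4962, 0.024, 0.1892]
eef_rot: [0.001, 0.712, 0.702, 0.0]
wrist_force: [0.9, 0.3, 0.5]
opening: 0.408
time_s: 29.15
eef_pos: [0.4934, -0.1649, 0.1885]
eef_rot: [-0.0, 0.713, 0.701, 0.0]
wrist_force: [0.0, 0.6, -0.2]
opening: 0.409
```

View pics/z30_top.png

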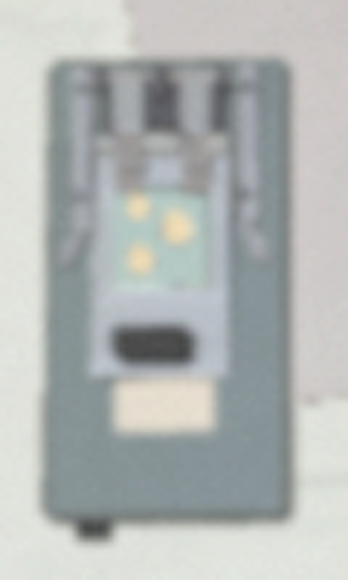

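View pics/z30_scene.png

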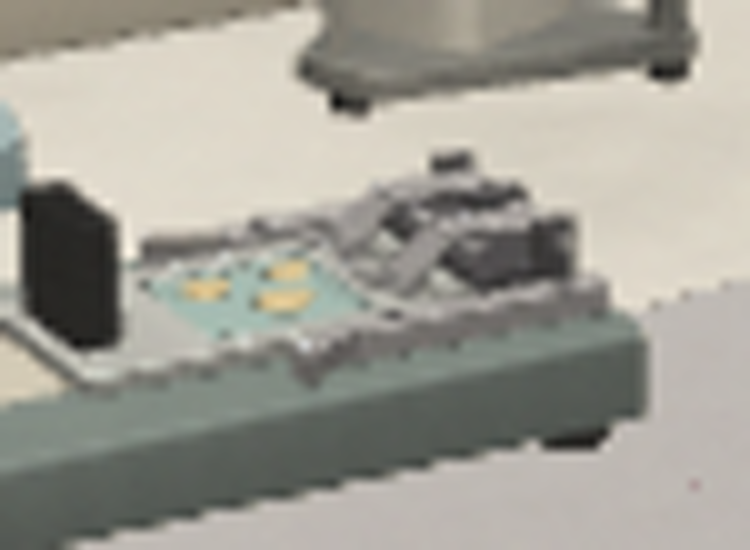

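View pics/full30_top.png

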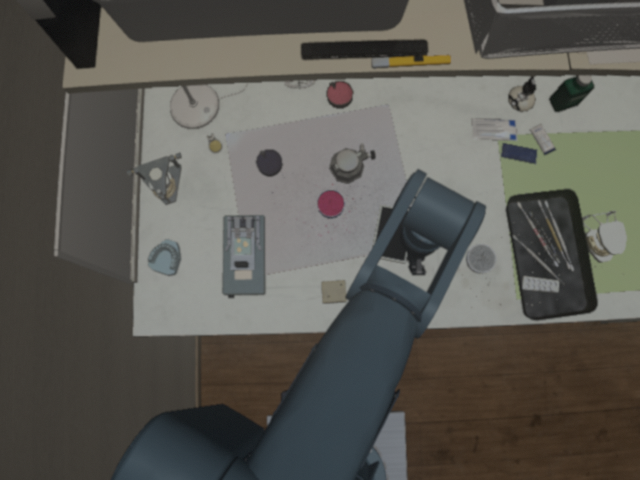

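Run:
```python
from h import *
c=camera("top"); g=cv2.imread("pics/full30_top.png").astype(float).mean(2)
S=R.from_euler('z',-.9,degrees=True).as_matrix(); T=np.array([.526,.205,0])
st=lambda px,z:((cast(c,px,z)-T)@S*1000).round(1)
for col in (233,236,240,243,247,250): print(col,g[222:242,col].astype(int).tolist(),'tail',g[262:276,col].astype(int).tolist())
for row in(256,260,266): print(row,g[row,226:260].astype(int).tolist())
```

```text
233 [79, 79, 79, 79, 78, 83, 99, 111, 110, 107, 116, 121, 122, 124, 123, 127, 129, 128, 129, 125] tail [113, 109, 111, 115, 123, 129, 127, 116, 98, 96, 101, 103, 102, 100]
236 [113, 113, 113, 114, 114, 111, 104, 101, 101, 101, 103, 101, 99, 100, 103, 106, 117, 125, 130, 131] tail [61, 50, 52, 52, 64, 90, 112, 118, 121, 134, 143, 144, 144, 143]
240 [73, 74, 74, 74, 76, 86, 105, 113, 109, 103, 108, 110, 110, 115, 115, 113, 122, 132, 136, 132] tail [56, 50, 50, 48, 51, 76, 105, 120, 128, 138, 146, 146, 145, 145]
243 [60, 64, 65, 65, 66, 80, 105, 117, 113, 109, 117, 124, 126, 126, 120, 114, 121, 127, 130, 132] tail [53, 50, 52, 50, 52, 75, 105, 123, 133, 141, 145, 145, 146, 145]
247 [110, 110, 110, 110, 109, 103, 96, 98, 100, 103, 105, 104, 102, 105, 105, 103, 110, 123, 128, 131] tail [80, 62, 59, 58, 65, 88, 114, 126, 133, 140, 145, 146, 147, 146]
250 [102, 102, 103, 101, 102, 105, 105, 109, 109, 106, 102, 100, 99, 100, 104, 104, 106, 113, 118, 118] tail [124, 121, 122, 123, 124, 127, 130, 129, 131, 138, 142, 143, 143, 143]
256 [96, 94, 95, 97, 106, 119, 126, 131, 131, 132, 132, 132, 131, 131, 131, 131, 132, 131, 131, 131, 131, 132, 131, 131, 130, 131, 131, 125, 108, 95, 95, 95, 98, 96]
260 [96, 96, 96, 98, 109, 119, 125, 125, 120, 115, 111, 112, 112, 112, 111, 110, 110, 110, 109, 110, 112, 119, 125, 127, 127, 127, 127, 122, 106, 95, 95, 97, 96, 96]
266 [94, 96, 95, 99, 110, 122, 127, 123, 107, 84, 64, 54, 52, 51, 51, 53, 52, 52, 51, 51, 52, 65, 91, 114, 124, 128, 128, 123, 109, 97, 95, 95, 95, 96]
```

Run:
```python
from h import *
c=camera("top")
S=R.from_euler('z',-.9,degrees=True).as_matrix(); T=np.array([.526,.205,0])
st=lambda px,z:((cast(c,px,z)-T)@S*1000).round(1)
print("front",st([[241,227.6]],.036),"tail",st([[233,269.5]],.033),"lip end",st([[236,238],[247,238.3]],.043))
print("sides",st([[229.9,256],[254.0,256],[229.9,266],[253.9,266]],.034)); print(get_obs()["time_s"])
```

```text
front [[62.   4.1 36. ]] tail [[-37.4  22.4  33. ]] lip end [[ 35.7  14.6  43. ]
 [ 34.6 -11.4  43. ]]
sides [[ -5.4  30.   34. ]
 [ -6.2 -27.1  34. ]
 [-29.2  29.6  34. ]
 [-29.9 -27.   34. ]]
29.65
```

The top view puts the front end at stage x ≈ 62 mm, and the lip ends at about 35 mm imply a stop face near 61.7 mm, so it's home. The clip arms reach past the bar onto the plate, and the bystanders sit at the same pixels as before. Handing in.

```bash
python3 -c "
from bench import *
o=get_obs(); print(o['eef_pos'],o['wrist_force'].round(1))
print(hand_in())"
```

```text
[ 0.49360433 -0.16411241  0.18813523] [-0.1  0.  -0.7]
the job is handed in; nothing more can be done
None
```

I gripped the carrier by its block, laid it flat at the guide mouth and slid it under both clips to the end stop. I then released it and handed the job in at about 30 s; no verdict was reported.

**Push:** resistance along x peaked at 10.7 N as the clips rode up and fell to about zero as they passed the bar. About 1.9 mm later the carrier stood firm against the stop, at up to 9 N with no further advance. I then eased off and let go.

**Final view:**
- The front end is at stage x ≈ 62 mm. The stop face works out at about 61.7 mm from the clip-lip positions.
- The carrier's centre is about 12 mm along x and about 1 mm off the centre line.
- The clip arms reach past the bar onto the plate. I judged them snapped from this, the force trace and the lip positions, because the lift angles cannot be read.
- The bystanders look unmoved, and the robot stands clear with no load on the wrist.

**What disagreed:**
- The fingertips in the scene camera sit about 19 mm behind the stated TCP. I set the grasp height from the images and by feel.
- The scene camera draws things about 1 to 2 px off the top-camera estimates.
- Just after the snap there was a brief stick at 3 to 5 N before the carrier moved on to the firm stop. I did not identify its cause.

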